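# Clear the catch tray and dress the sprung rail

## Task

Move every finished module (the ones with a finned heat sink) from the sheet-steel catch tray into the grey tote, each flat on the tote floor with its fins up, none stacked, set down and not dropped, and leave the unfinished module without a heat sink in the tray. Then take the lapping block and rub the sprung steel rail with its flat underside in one stroke over the rail's whole length, from the end nearest the robot to the far end, pressing the rail down about halfway all along, never lifting off on the way nor forcing it hard, and lay the block back flat on its rubber mat. Last, press the button fully down to call the next batch; leave the other things on the table where they are.

Things in the scene. Friction and masses are not known exactly. Their poses are not given: they have to be found in the camera images.
- module1: finished power module: black plastic case 60 (its x) x 40 (its y) x 22 mm with a finned aluminium heat sink on top, 40 mm high in all, straight sides all the way up, 0.16 kg; origin at the centre of its underside, z up through the fins; starts flat in the catch tray; three to five of these are present
- module2: finished power module: black plastic case 60 (its x) x 40 (its y) x 22 mm with a finned aluminium heat sink on top, 40 mm high in all, straight sides all the way up, 0.16 kg; origin at the centre of its underside, z up through the fins; starts flat in the catch tray; three to five of these are present
- module3: finished power module: black plastic case 60 (its x) x 40 (its y) x 22 mm with a finned aluminium heat sink on top, 40 mm high in all, straight sides all the way up, 0.16 kg; origin at the centre of its underside, z up through the fins; starts flat in the catch tray; three to five of these are present
- module4: finished power module: black plastic case 60 (its x) x 40 (its y) x 22 mm with a finned aluminium heat sink on top, 40 mm high in all, straight sides all the way up, 0.16 kg; origin at the centre of its underside, z up through the fins; starts flat in the catch tray; three to five of these are present
- module5: finished power module: black plastic case 60 (its x) x 40 (its y) x 22 mm with a finned aluminium heat sink on top, 40 mm high in all, straight sides all the way up, 0.16 kg; origin at the centre of its underside, z up through the fins; starts flat in the catch tray; three to five of these are present
- unfinished: unfinished module: the same black case, 60 x 40 x 22 mm, without a heat sink, a small copper coil and a yellow part on top (28 mm high in all); origin at the centre of its underside; stays in the catch tray
- tray: catch tray of sheet steel, fixed, 200 (x) x 290 (y) mm, walls 3 mm thick and 24 mm high, floor 3 mm thick; a sheet-metal chute rises from its +x wall (to 75 mm high at 235 mm from the centre); origin at the centre of its underside on the table
- tote: grey plastic tote, fixed, 215 (x) x 275 (y) mm, 45 mm high, walls, floor and dividers 5 mm thick; dividers as high as the walls make 2 x 3 compartments of 100 (x) x 85 (y) mm, centred at x = +-52.5 and y = -90, 0, +90 mm from its centre; origin at the centre of its underside on the table (inner floor 5 mm above it)
- dock: aluminium rail dock, fixed, bed 270 (x) x 90 (y) mm; carries the sprung rail along its x axis, at y = 0, x = -100 to +100 mm; the rail's top stands 55 mm over the table and nothing else of the dock is above 36 mm; origin at the centre of its underside; its +x points away from the robot
- rail_near (a point): middle of the rail's top face at its end nearest the robot (moves with the rail)
- rail_far (a point): middle of the rail's top face at its far end; the rail is a straight flat bar 200 mm long, 16 mm wide
- rail (a joint): how far the sprung rail is pressed down, m: 0 at rest, 0.010 at its stop; takes about 1.2 N to start moving, 4 N at 5 mm (halfway), 7 N at 10 mm
- block: lapping block: grey stone 60 (x) x 32 (y) x 22 mm with a wooden grip rib on top, 50 (x) x 18 (y) mm, from 22 to 64 mm above the underside; 0.14 kg; origin at the centre of its flat underside, z up; starts standing on the mat
- mat: black rubber mat, fixed, 110 (x) x 70 (y) x 3 mm; origin at the centre of its underside; place of the lapping block
- button (a joint): travel of the push button, m: 0 up, 0.006 fully down (about 5 N), springs back; round white cap of 16 mm radius on a grey housing
- button_top (a point): centre of the button cap's top face; press straight down
- cap1: loose black capacitor can, 30 mm across, 40 mm high, standing; bystander
- cap2: another such capacitor can; bystander
- cap3: another such capacitor can; bystander
- coil: copper ring coil, 38 mm across, 14 mm high; bystander
- driver: screwdriver lying on the table; bystander
- nippers: green-handled side cutters lying on the table; bystander
- flux: white plastic bottle, 50 mm across, 120 mm high; bystander

How it is judged (in metres and radians):
On the way, in this order (a step that is already met when the one before it is completed fails the run):
1. every finished module stands flat in the tote, fins up and let go (x of module1 in the frame of tote between -0.1 and 0.1 m and y of module1 in the frame of tote between -0.13 and 0.13 m and z of each of module1, module2, module3, module4, module5 in the frame of tote below 0.012 m and angle between each of module1, module2, module3, module4, module5's own z axis and vertical below 0.17 rad and x of module2 in the frame of tote between -0.1 and 0.1 m and y of module2 in the frame of tote between -0.13 and 0.13 m and x of module3 in the frame of tote between -0.1 and 0.1 m and y of module3 in the frame of tote between -0.13 and 0.13 m and x of module4 in the frame of tote between -0.1 and 0.1 m and y of module4 in the frame of tote between -0.13 and 0.13 m and x of module5 in the frame of tote between -0.1 and 0.1 m and y of module5 in the frame of tote between -0.13 and 0.13 m and contact force between each of module1, module2, module3, module4, module5 and the fingers below 0.1 N and linear speed of each of module1, module2, module3, module4, module5 below 0.03 m/s), for 0.3 s.
2. the lapping block presses on the near end of the rail (x of block in the frame of dock between -0.1 and -0.055 m and y of block in the frame of dock between -0.02 and 0.02 m and contact force between block and dock above 2 N and angle between block's own z axis and vertical below 0.2 rad), for 0.1 s.
3. it presses on the rail short of the middle (x of block in the frame of dock between -0.04 and -0.01 m and y of block in the frame of dock between -0.02 and 0.02 m and contact force between block and dock above 2 N and angle between block's own z axis and vertical below 0.2 rad), for 0.1 s.
4. it presses on the rail past the middle (x of block in the frame of dock between 0.01 and 0.04 m and y of block in the frame of dock between -0.02 and 0.02 m and contact force between block and dock above 2 N and angle between block's own z axis and vertical below 0.2 rad), for 0.1 s.
5. it presses on the far end of the rail (x of block in the frame of dock between 0.055 and 0.1 m and y of block in the frame of dock between -0.02 and 0.02 m and contact force between block and dock above 2 N and angle between block's own z axis and vertical below 0.2 rad), for 0.1 s.
6. the block is back flat on its mat and let go (x of block in the frame of mat between -0.028 and 0.028 m and y of block in the frame of mat between -0.022 and 0.022 m and z of block in the frame of mat below 0.009 m and angle between block's own z axis and vertical below 0.15 rad and contact force between block and the fingers below 0.1 N and linear speed of block below 0.03 m/s), for 0.3 s.
7. the button is pressed fully down (value of joint button above 0.0045 m), for 0.05 s.
At the end, for the whole second after the job is handed in: Every finished module rests in the tote, its underside within 7 mm of the floor, upright within 10 degrees; the unfinished one is in the catch tray; the lapping block stands on its mat, centre within 28 mm along and 22 mm across; button and rail are up (x of module1 in the frame of tote between -0.1 and 0.1 m and y of module1 in the frame of tote between -0.13 and 0.13 m and z of each of module1, module2, module3, module4, module5 in the frame of tote below 0.012 m and angle between each of module1, module2, module3, module4, module5's own z axis and vertical below 0.17 rad and x of module2 in the frame of tote between -0.1 and 0.1 m and y of module2 in the frame of tote between -0.13 and 0.13 m and x of module3 in the frame of tote between -0.1 and 0.1 m and y of module3 in the frame of tote between -0.13 and 0.13 m and x of module4 in the frame of tote between -0.1 and 0.1 m and y of module4 in the frame of tote between -0.13 and 0.13 m and x of module5 in the frame of tote between -0.1 and 0.1 m and y of module5 in the frame of tote between -0.13 and 0.13 m and linear speed of each of module1, module2, module3, module4, module5 below 0.03 m/s and x of block in the frame of mat between -0.028 and 0.028 m and y of block in the frame of mat between -0.022 and 0.022 m and z of block in the frame of mat below 0.009 m and angle between block's own z axis and vertical below 0.15 rad and x of unfinished in the frame of tray between -0.1 and 0.1 m and y of unfinished in the frame of tray between -0.145 and 0.145 m and z of unfinished in the frame of tray below 0.03 m and value of joint button below 0.002 m and value of joint rail below 0.003 m); the robot touches nothing.
It fails at once if a finished module is dropped (falls free at more than 1.2 m/s, about 7 cm) ((linear speed of module1 above 1.2 m/s and contact force between module1 and the fingers below 0.1 N) or (linear speed of module2 above 1.2 m/s and contact force between module2 and the fingers below 0.1 N) or (linear speed of module3 above 1.2 m/s and contact force between module3 and the fingers below 0.1 N) or (linear speed of module4 above 1.2 m/s and contact force between module4 and the fingers below 0.1 N) or (linear speed of module5 above 1.2 m/s and contact force between module5 and the fingers below 0.1 N)).
It fails at once if the block is forced on the rail with more than 20 N (contact force between block and dock above 20 N).
It fails at once if the block is lifted off the rail in the middle of the stroke (5 to 15 mm clear of the rail's rest height) (x of block in the frame of dock between -0.045 and 0.045 m and y of block in the frame of dock between -0.02 and 0.02 m and z of block in the frame of dock between 0.06 and 0.07 m).
It fails at once if a bystander is moved more than 4 cm (distance of any of cap1, cap2, cap3, coil, driver, nippers, flux from where it was at the start of the episode above 0.04 m).
Of module1, module2, module3, module4, module5 only 3 to 5 are there at a start; the rules pass over those that are not, and their reading is None.
At some moment in a run one of module1, module2, module3, module4, module5 may be knocked a few centimetres aside while the robot is not near it.
It also fails if it takes over 210 s, if anything falls off the work surface, if the arm or the gripper's body presses on something with over 40 N, if the wrist force passes 120 N, or if a joint passes its speed limit or range.

## Robot

A 6-joint arm with a two-finger parallel gripper is mounted at the origin on the work surface. World frame = base frame: x ahead of the robot, y to its left, z up, the work surface at z = 0. Lengths are in m, angles in degrees, forces in N, time in s.
With the tool pointing down it reaches from about 0.3 to 0.95 m from the base axis. Payload 3.1 kg.
Tool frame: the origin (TCP) lies at the centre of the arm's flange, where the gripper is bolted on; the fingertips stand 173 mm ahead of it and the grasp point (between the pads) lies env.pinch_z ahead of it (env.pinch_z is the distance from the TCP to the grasp point, in m); z points along the fingers, y is the line along which they close (so a half turn about z gives the same grasp; the last joint's range is limited). The gripper opens to 85 mm and grips with 20 to 120 N. Pads are 22 mm wide; open, the fingers measure 114 mm over their backs; the gripper's body (76 mm by 85 mm) begins 54 mm behind the grasp point. The pads swing forward as they close: fully open they stand 13 mm farther back than shut.
Start: joints at [-3.994, 17.653, 93.61, -0, 68.738, -3.994], TCP at [0.625, -0, 0.405] pointing down, gripper open.
Joint ranges: [-175.34, 175.34], [-45.06, 112.39], [2.9, 150.54], [-68.45, 248.45], [3.09, 151.38], [-168.51, 168.51]. Speed limits (degrees/s): [159.86, 159.86, 180, 180, 180, 180].

## Interface

Orientations are given as a 3x3 rotation matrix whose columns are the frame's x, y, z axes.
In Python, from cell import env gives the robot as it stands. The module is installed in compiled form; this text tells all that it offers.
- The arm moves only by the tool step_arm, never from a script. Its argument "series" is a list of rows, each an object of numbers: "tx", "ty", "tz": the shift along the tool's x, y, z in m; "ax", "ay", "az": the turn, a rotation vector about the tool's x, y, z in rad; "fingers": the closure, from -1 (fully open) to 1 (shut). In form: [{"tx": .., "ty": .., "tz": .., "ax": .., "ay": .., "az": .., "fingers": ..}, ...]. A call has exactly 5 rows; each row shifts and turns the commanded pose from where the row before left it, along the tool's axes as they then stand; what a row does not reach is not made up. A row lasts 1/12 s, in which the tool goes at most 41.7 mm and 7.16 degrees, less where a joint would pass 70% of its speed; a pose out of reach is approached as far as the arm can. A call with a gripper value outside its range is refused whole. The fingers move at their own pace and stop on an object; "force" is the grip in N (left out, the last holds). Time passes only in rows, so rows that do not move let the fingers close, or fill a call up. It gives the time, the measured TCP pose, the force, the opening and the grip force at its end, in the units of the state.
- env.state(): the state, without advancing time (a new reading comes with each control period).
- env.camera(name): name is "scene" or "side" or "wrist"; returns a dict with "frame" (384x512x3 uint8, blue, green, red), "z_map" (384x512 float32, m along the optical axis (not along the pixel's ray), 0 where there is no reading), "camera_matrix" (3x3 intrinsics, pixels), "R" (3x3) and "t" (3): a world point X has camera coordinates R X + t; the wrist camera has in their place "mount" (4x4, takes a point from camera to tool coordinates, whose origin is the TCP and whose axes are the flange's). Camera axes: x right, y down, z forward; pixel columns grow to the right and rows downward; lengths in m; the calibration is good to about 2 mm. A picture is of the moment at which its call begins: read the wrist's pose just before it.
- env.hand_in(): hands the job in; it is judged then, once.
Trained networks look in the newest picture that a camera, given by its name, has taken for a name from the list of things; names that differ only in an ending like _2 or _b are one class to them, and where a whole thing is asked for, a point or a joint stands for the part that bears it (a point fixed in the world has none). Each returns a list of dicts, best first, with "conf" (0 to 1); they miss things now and then, are a little off and sometimes report something else, mostly with a low value. They report only what shows in the picture. A call takes as long as a camera call.
- env.boxes_of(camera, query): "bbox" ([left, top, width, height] as shares, 0 to 1, of the picture: columns of its width, rows of its height, round what is visible of it).
The state is a dict: "clock": time; "joints": joint angles; "joint_vel": joint speeds; "joint_torque": joint torques, N m; "ee_pos": TCP position; "tool_rot": TCP orientation; "wrist_force": force on the tool from outside, world axes, zero at the start; "ft_torque": the same for the moment, N m; "grip_width": finger opening in m; "grip_force": force on a finger pad.
Only numpy, scipy, OpenCV 4.12 (cv2) and the standard library are available. Lean on these libraries where they do the work, as an engineer would, in place of code of your own. Each camera call takes 0.05 s, during which the arm holds its last target. There are 200 camera calls.

## Working session

There is one attempt and no reset: what is moved stays moved. The work goes in short steps, Python scripts to look and compute and a tool call to move; the robot and the scene stay as the last step left them, time stands still between calls to the robot, and variables do not carry over. Pictures are saved under pics/ and viewed, at most 14 in all, crops included, and the job is handed in when it is done.

Besides the shell and the picture viewer there is one more tool, called in YAML: its name, and indented under it one key for each argument. step_arm: Moves the arm, as the interface text tells. Its arguments: {"type":"object","properties":{"series":{"type":"array"},"force":{"type":"number"}},"required":["series"]}

```bash
mkdir -p pics; python3 - <<'E'
from cell import env
import cv2,numpy as np
s=env.state();print(s['clock'],s['ee_pos'],s['tool_rot'],s['grip_width'],env.pinch_z)
for n in("scene","side"):
    c=env.camera(n);cv2.imwrite(f"pics/{n}0.png",c["frame"])
    np.savez(f"{n}0.npz",**c)
    for q in("module1","unfinished","tray","tote","dock","block","mat","button","button_top","rail_near","cap1","flux","coil","driver","nippers"):
        print(n,q,[(round(b["conf"],2),[int(v*w) for v,w in zip(b["bbox"],(512,384,512,384))]) for b in env.boxes_of(n,q)][:7])
E
```

```text
0.0 [ 6.24589482e-01 -9.03387618e-06  4.03411982e-01] [[-9.73022275e-06  9.99997356e-01 -2.29963586e-03]
 [ 9.99999986e-01  1.01074130e-05  1.64010174e-04]
 [ 1.64032983e-04 -2.29963424e-03 -9.99997342e-01]] 0.08519970076729975 0.1547
scene module1 [(0.8, [306, 159, 19, 20]), (0.55, [289, 167, 15, 20])]
scene unfinished [(0.46, [300, 185, 15, 15])]
scene tray [(0.59, [276, 149, 119, 83]), (0.36, [141, 242, 23, 24])]
scene tote [(0.88, [164, 194, 105, 90]), (0.21, [350, 142, 9, 12])]
scene dock [(0.79, [246, 180, 66, 60])]
scene block [(0.7, [143, 241, 21, 23])]
scene mat [(0.84, [133, 242, 37, 33])]
scene button [(0.3, [258, 159, 6, 19])]
scene button_top [(0.44, [351, 146, 7, 6])]
scene rail_near [(0.78, [260, 183, 36, 34])]
scene cap1 [(0.68, [89, 210, 45, 41]), (0.63, [261, 180, 35, 43]), (0.5, [260, 159, 7, 15]), (0.43, [228, 177, 6, 14])]
scene flux [(0.61, [177, 274, 18, 29])]
scene coil [(0.16, [349, 147, 10, 2])]
scene driver [(0.8, [89, 211, 46, 42])]
scene nippers []
side module1 [(0.85, [187, 240, 26, 21]), (0.84, [214, 253, 22, 17]), (0.62, [228, 223, 22, 26])]
side unfinished [(0.61, [202, 221, 24, 15])]
side tray [(0.86, [125, 199, 140, 112])]
side tote [(0.79, [220, 135, 78, 59])]
side dock [(0.57, [200, 185, 77, 38])]
side block [(0.74, [280, 121, 15, 15])]
side mat []
side button [(0.68, [190, 321, 11, 10]), (0.33, [202, 222, 25, 14])]
side button_top [(0.68, [191, 322, 11, 13]), (0.54, [292, 279, 18, 29]), (0.39, [240, 107, 9, 28])]
side rail_near [(0.95, [207, 180, 59, 23]), (0.58, [125, 199, 140, 112])]
side cap1 [(0.64, [190, 176, 12, 15]), (0.6, [286, 190, 12, 13]), (0.52, [278, 222, 6, 14])]
side flux [(0.69, [242, 106, 6, 28])]
side coil [(0.52, [172, 200, 10, 6])]
side driver []
side nippers [(0.63, [230, 221, 18, 25]), (0.56, [287, 279, 21, 31])]
```

```bash
cat > h.py <<'E'
import numpy as np,cv2
def pts(c):
    z=c["z_map"];K=c["camera_matrix"];v,u=np.indices(z.shape)
    P=np.stack([(u-K[0,2])/K[0,0]*z,(v-K[1,2])/K[1,1]*z,z],-1)
    return ((P.reshape(-1,3)-c["t"])@c["R"]).reshape(z.shape+(3,)),z>0
E
python3 - <<'E'
from h import *
o=[]
for n in("scene","side"):
    c=np.load(f"{n}0.npz");P,m=pts(c)
    print(n,-c["R"].T@c["t"],c["camera_matrix"][0,0])
    f=c["frame"];x0,y0,w,h=(70,120,340,255) if n=="scene" else (110,90,213,260)
    cr=f[y0:y0+h,x0:x0+w];cv2.imwrite(f"pics/{n}crop.png",cv2.resize(cr,None,fx=800/w if n=="scene" else 2.3,fy=600/h if n=="scene" else 2.3,interpolation=2))
    # ortho
    im=np.zeros((560,800,3),np.uint8);Q=P[m];C=f[m]
    g=np.argsort(Q[:,2]);Q=Q[g];C=C[g]
    px=((0.65-Q[:,1])/1.3*800).astype(int);py=((1.0-Q[:,0])/0.91*560).astype(int)
    k=(px>0)&(px<798)&(py>0)&(py<558)&(Q[:,2]<.16)
    for a in(0,1):
        for b in(0,1): im[py[k]+a,px[k]+b]=C[k]
    cv2.imwrite(f"pics/{n}ortho.png",im)
E
```

```text
scene [ 1.28440874 -0.63857664  1.08639854] 409.5700666745795
side [0.24516478 0.78028851 0.84745195] 350.193505519413
```

View pics/scenecrop.png

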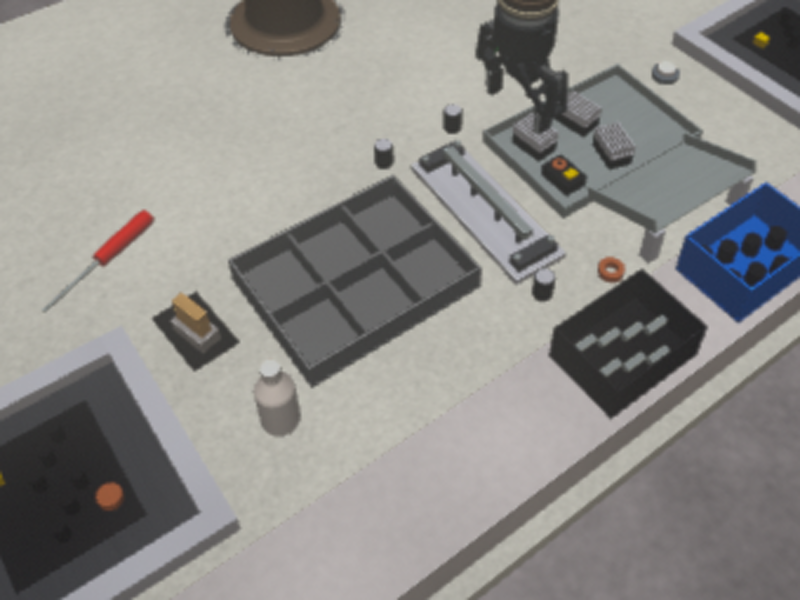

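View pics/sideortho.png

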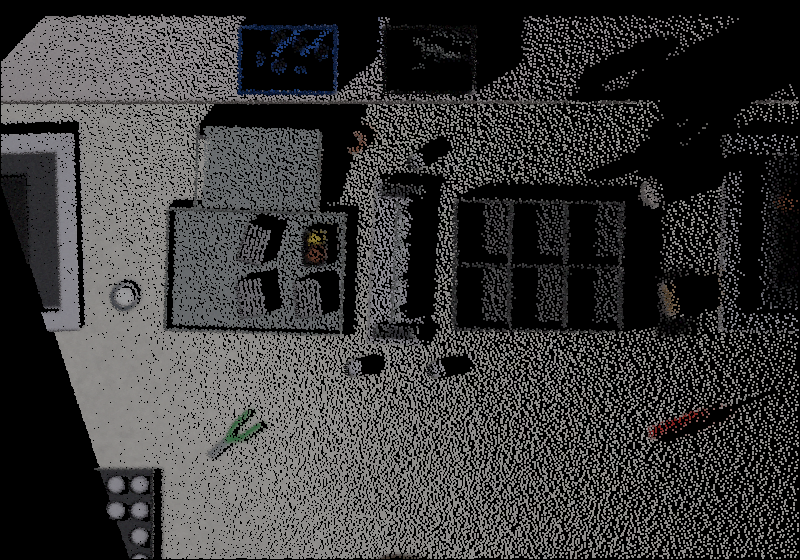

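step_arm:
  series:
    - {"tx": 0.04,"ty": -0.012,"tz": -0.01}
    - {"tx": 0.04,"ty": -0.012,"tz": -0.01}
    - {"tx": 0.04,"ty": -0.012,"tz": -0.01}
    - {"tx": 0.04,"ty": -0.012,"tz": -0.01}
    - {"tx": 0.04,"ty": -0.012,"tz": -0.01}

```text
$.series[0]: bad value
```

step_arm:
  series:
    - {"tx": 0.03}
    - {"tx": 0}
    - {"tx": 0}
    - {"tx": 0}
    - {"tx": 0}

```text
$.series[0]: bad value
```

```bash
cat >> h.py <<'E'
def wrist(name):
    from cell import env
    s=env.state();c=env.camera("wrist");M=c["mount"]
    T=np.eye(4);T[:3,:3]=s["tool_rot"];T[:3,3]=s["ee_pos"];W=T@M
    R=W[:3,:3].T;c["R"]=R;c["t"]=-R@W[:3,3];np.savez(name+".npz",**c)
    cv2.imwrite(f"pics/{name}.png",c["frame"]);print(name,s["clock"],np.round(s["ee_pos"],4),"cam",np.round(W[:3,3],3),"grip",s["grip_width"]);return c
def rects(c,lo,hi,box,amin=150):
    # min-area rects of points with lo<z<hi inside box, on 1 mm ortho grid
    P,m=pts(c);m=m&(P[...,2]>lo)&(P[...,2]<hi)&(P[...,0]>box[0])&(P[...,0]<box[1])&(P[...,1]>box[2])&(P[...,1]<box[3])
    Q=P[m];I=((Q[:,:2]-[box[0],box[2]])*1000).astype(int)
    g=np.zeros((int((box[1]-box[0])*1000)+2,int((box[3]-box[2])*1000)+2),np.uint8);g[I[:,0],I[:,1]]=255
    g=cv2.morphologyEx(g,cv2.MORPH_CLOSE,np.ones((5,5)))
    n,L=cv2.connectedComponents(g)
    for i in range(1,n):
        q=np.argwhere(L==i)
        if len(q)<amin: continue
        r=cv2.minAreaRect(q.astype(np.float32));k=L[I[:,0],I[:,1]]==i
        print("xy",np.round(np.array(r[0])/1000+[box[0],box[2]],4),"size",np.round(r[1],1),"ang",round(r[2],1),"z",np.round(np.percentile(Q[k,2],[10,50,95]),4),"n",len(q))
E
python3 - <<'E'
from h import *
c=wrist("wtray")
print("tops");rects(c,.034,.06,(.45,.68,.08,.40))
print("unf");rects(c,.015,.034,(.47,.66,.09,.37))
c=np.load("side0.npz")
print("side tray rim");rects(c,.015,.03,(.4,.7,.05,.42))
print("side dock");rects(c,.045,.065,(.42,.75,-.08,.08),60);rects(c,.02,.036,(.42,.75,-.08,.08),60)
print("side tote");rects(c,.038,.055,(.4,.75,-.42,-.05),300)
print("block");rects(c,.015,.08,(.4,.65,-.52,-.38),30)
print("btn");rects(c,.01,.05,(.45,.6,.4,.5),30)
E
```

```text
wtray 1.6 [ 0.625  -0.      0.4047] cam [0.624 0.075 0.374] grip 0.085453792746914
tops
xy [0.5139 0.1493] size [61.2 41.3] ang 5.6 z [0.0362 0.0423 0.0441] n 2446
unf
xy [0.5852 0.1053] size [216.5  91.4] ang 28.9 z [0.0223 0.0238 0.0252] n 1217
xy [0.5139 0.1486] size [61.1 40.3] ang 6.3 z [0.0209 0.0294 0.0334] n 675
xy [0.5955 0.137 ] size [40. 59.] ang 90.0 z [0.024  0.0253 0.0317] n 2378
side tray rim
xy [0.5167 0.3785] size [133.2  47. ] ang 20.8 z [0.0167 0.0215 0.025 ] n 438
xy [0.5405 0.0936] size [  6.5 133. ] ang 88.5 z [0.0163 0.0197 0.0239] n 337
xy [0.513 0.17 ] size [56.4  7.1] ang 3.1 z [0.0162 0.0227 0.0288] n 156
xy [0.5965 0.1405] size [61. 41.] ang 0.0 z [0.019  0.0238 0.0284] n 978
xy [0.6606 0.2644] size [ 76.5 258.1] ang 15.1 z [0.0189 0.024  0.0292] n 4023
side dock
xy [0.5529 0.0041] size [ 19.1 152.6] ang 87.0 z [0.0472 0.0525 0.0553] n 1103
xy [ 6.525e-01 -5.000e-04] size [43. 17.] ang 0.0 z [0.0475 0.0532 0.0555] n 312
xy [0.459  0.0011] size [55.4 22.8] ang 85.0 z [0.0253 0.0281 0.031 ] n 563
xy [0.4615 0.0375] size [23. 15.] ang -0.0 z [0.0213 0.0285 0.0339] n 188
xy [0.6885 0.0128] size [39.2 20.8] ang 85.8 z [0.0225 0.0277 0.0337] n 360
xy [ 0.7324 -0.0205] size [27.  12.9] ang 39.0 z [0.0215 0.0287 0.0354] n 77
side tote
block
xy [ 0.5119 -0.4347] size [58.6 21.6] ang 16.3 z [0.0196 0.0407 0.0653] n 665
xy [ 0.546  -0.5195] size [ 1. 14.] ang 90.0 z [0.0211 0.0243 0.0288] n 30
xy [ 0.5745 -0.519 ] size [ 2. 19.] ang 90.0 z [0.0209 0.0245 0.0292] n 32
btn
xy [0.5169 0.4492] size [44.7 44.3] ang 26.6 z [0.0107 0.0175 0.0223] n 1372
```

View pics/wtray.png

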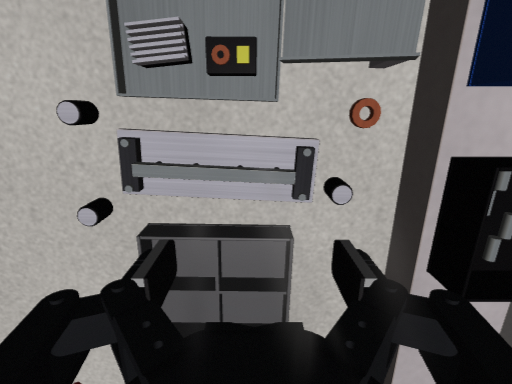

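step_arm:
  series:
    - {"tx": 0.035,"ty": -0.015,"tz": -0.01,"ax": 0,"ay": 0,"az": 0,"fingers": -1}
    - {"tx": 0.035,"ty": -0.015,"tz": -0.01,"ax": 0,"ay": 0,"az": 0,"fingers": -1}
    - {"tx": 0.035,"ty": -0.015,"tz": -0.01,"ax": 0,"ay": 0,"az": 0,"fingers": -1}
    - {"tx": 0.035,"ty": -0.015,"tz": 0,"ax": 0,"ay": 0,"az": 0,"fingers": -1}
    - {"tx": 0.01,"ty": 0,"tz": 0,"ax": 0,"ay": 0,"az": 0,"fingers": -1}

```text
clock: 2.07
ee_pos: [0.5628, 0.1539, 0.4357]
tool_rot: [[-0.003, 1.0, -0.0], [1.0, 0.003, 0.003], [0.003, -0.0, -1.0]]
wrist_force: [0.5, -0.3, 0.4]
grip_width: 0.0854
grip_force: 0.0
```

```bash
python3 - <<'E'
from h import *
c=np.load("wtray.npz")
print("dock rail");rects(c,.049,.065,(.42,.75,-.06,.08),60);print("dock bed");rects(c,.005,.040,(.42,.75,-.08,.08),300);print("tote");rects(c,.038,.055,(.4,.75,-.25,-.03),300)
c=wrist("wtray2")
print("tops");rects(c,.034,.06,(.45,.66,.08,.40))
print("low");rects(c,.015,.034,(.47,.66,.095,.365))
print("rim");rects(c,.019,.028,(.4,.69,.05,.42),60)
E
```

```text
dock rail
xy [0.5735 0.0006] size [ 17.1 199.9] ang 87.2 z [0.0537 0.0549 0.0561] n 3236
dock bed
xy [0.5743 0.0006] size [ 90.8 269.1] ang 87.1 z [0.013  0.0141 0.0306] n 18572
tote
xy [ 0.407 -0.061] size [28. 14.] ang 90.0 z [0.0389 0.0405 0.0418] n 331
xy [ 0.5691 -0.1618] size [146.5 215.7] ang 89.2 z [0.0385 0.0426 0.0455] n 3463
xy [ 0.7375 -0.0365] size [15. 27.] ang 90.0 z [0.0397 0.0406 0.0417] n 335
wtray2 2.0667 [0.5628 0.1539 0.4357] cam [0.561 0.229 0.405] grip 0.08538580692474461
tops
xy [0.514  0.1495] size [60.5 40.7] ang 5.6 z [0.0365 0.0424 0.044 ] n 2273
xy [0.5144 0.2417] size [60.4 40.5] ang 8.6 z [0.0409 0.0428 0.0442] n 2161
xy [0.601  0.2365] size [40.6 60.5] ang 73.3 z [0.041  0.0428 0.0442] n 2298
low
xy [0.5132 0.1545] size [60.9 30.8] ang 5.4 z [0.0236 0.0292 0.0332] n 652
xy [0.5144 0.2418] size [60.2 35.3] ang 9.2 z [0.0279 0.029  0.031 ] n 1983
xy [0.596 0.138] size [40. 60.] ang 90.0 z [0.0238 0.0252 0.0316] n 2395
xy [0.6009 0.2379] size [38.6 60.7] ang 75.1 z [0.028  0.0291 0.0312] n 2001
xy [0.6588 0.2284] size [267.2  10.1] ang 88.3 z [0.017  0.0232 0.0251] n 1506
rim
xy [0.5675 0.2262] size [275.  221.5] ang 88.3 z [0.0221 0.0243 0.0276] n 5829
xy [0.596 0.138] size [40. 60.] ang 90.0 z [0.0237 0.0249 0.0262] n 1719
```

View pics/wtray2.png

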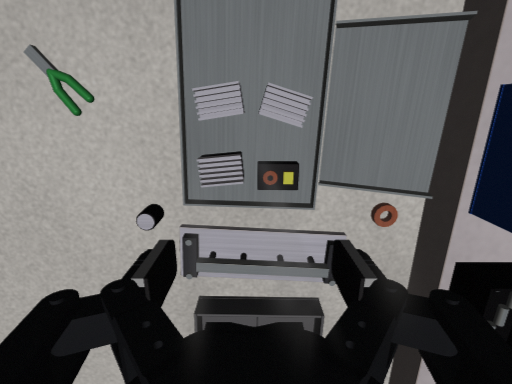

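step_arm:
  series:
    - {"tx": -0.04,"ty": 0,"tz": 0,"ax": 0,"ay": 0,"az": 0,"fingers": -1}
    - {"tx": -0.04,"ty": 0,"tz": 0,"ax": 0,"ay": 0,"az": 0,"fingers": -1}
    - {"tx": -0.04,"ty": 0,"tz": 0,"ax": 0,"ay": 0,"az": 0,"fingers": -1}
    - {"tx": -0.04,"ty": 0,"tz": 0,"ax": 0,"ay": 0,"az": 0,"fingers": -1}
    - {"tx": -0.04,"ty": 0,"tz": 0,"ax": 0,"ay": 0,"az": 0,"fingers": -1}

```text
clock: 2.53
ee_pos: [0.5648, -0.0527, 0.4345]
tool_rot: [[-0.0, 1.0, 0.0], [1.0, 0.0, -0.001], [-0.001, 0.0, -1.0]]
wrist_force: [-0.1, 0.0, 0.8]
grip_width: 0.0855
grip_force: 0.0
```

step_arm:
  series:
    - {"tx": -0.04,"ty": 0,"tz": 0,"ax": 0,"ay": 0,"az": 0,"fingers": -1}
    - {"tx": -0.04,"ty": 0,"tz": 0,"ax": 0,"ay": 0,"az": 0,"fingers": -1}
    - {"tx": -0.04,"ty": 0,"tz": 0,"ax": 0,"ay": 0,"az": 0,"fingers": -1}
    - {"tx": -0.04,"ty": 0,"tz": 0,"ax": 0,"ay": 0,"az": 0,"fingers": -1}
    - {"tx": -0.04,"ty": 0,"tz": 0,"ax": 0,"ay": 0,"az": 0,"fingers": -1}

```text
clock: 2.95
ee_pos: [0.5643, -0.2534, 0.4344]
tool_rot: [[0.001, 1.0, -0.0], [1.0, -0.001, -0.001], [-0.001, -0.0, -1.0]]
wrist_force: [1.0, -0.3, -1.1]
grip_width: 0.0854
grip_force: 0.0
```

step_arm:
  series:
    - {"tx": -0.04,"ty": 0,"tz": 0,"ax": 0,"ay": 0,"az": 0,"fingers": -1}
    - {"tx": -0.04,"ty": 0,"tz": 0,"ax": 0,"ay": 0,"az": 0,"fingers": -1}
    - {"tx": 0,"ty": 0,"tz": 0,"ax": 0,"ay": 0,"az": 0,"fingers": -1}
    - {"tx": 0,"ty": 0,"tz": 0,"ax": 0,"ay": 0,"az": 0,"fingers": -1}
    - {"tx": 0,"ty": 0,"tz": 0,"ax": 0,"ay": 0,"az": 0,"fingers": -1}

```text
clock: 3.37
ee_pos: [0.5644, -0.331, 0.4339]
tool_rot: [[0.002, 1.0, -0.001], [1.0, -0.002, 0.001], [0.001, -0.001, -1.0]]
wrist_force: [-0.4, 0.6, -1.1]
grip_width: 0.0852
grip_force: 0.0
```

```bash
python3 - <<'E'
from h import *
c=wrist("wtote")
print("tote");rects(c,.038,.055,(.4,.75,-.42,-.05),300)
print("block top");rects(c,.055,.08,(.4,.65,-.54,-.38),30);rects(c,.015,.08,(.4,.65,-.54,-.38),30)
E
```

```text
wtote 3.3667 [ 0.5644 -0.331   0.4339] cam [ 0.563 -0.256  0.403] grip 0.08523038369303507
tote
xy [ 0.5676 -0.2484] size [233.2 216.2] ang 89.3 z [0.0385 0.0412 0.0457] n 6591
block top
xy [ 0.514  -0.4438] size [50.  18.7] ang 13.7 z [0.0596 0.0665 0.0679] n 886
xy [ 0.556  -0.5305] size [ 19. 190.] ang 90.0 z [0.0189 0.0294 0.031 ] n 3426
xy [ 0.5137 -0.4435] size [61.2 32.4] ang 12.5 z [0.0237 0.0496 0.0675] n 1488
```

View pics/wtote.png

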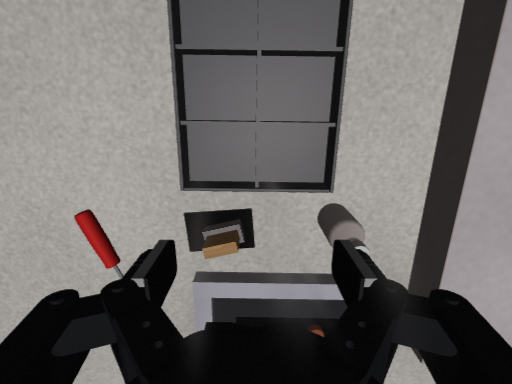

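step_arm:
  series:
    - {"tx": 0.037,"ty": 0,"tz": 0,"ax": 0,"ay": 0,"az": 0,"fingers": -0.4}
    - {"tx": 0.037,"ty": 0,"tz": 0,"ax": 0,"ay": 0,"az": 0,"fingers": -0.4}
    - {"tx": 0.037,"ty": 0,"tz": 0,"ax": 0,"ay": 0,"az": 0,"fingers": -0.4}
    - {"tx": 0.037,"ty": 0,"tz": 0,"ax": 0,"ay": 0,"az": 0,"fingers": -0.4}
    - {"tx": 0.037,"ty": 0,"tz": 0,"ax": 0,"ay": 0,"az": 0,"fingers": -0.4}

```text
clock: 3.83
ee_pos: [0.5644, -0.1419, 0.4348]
tool_rot: [[-0.002, 1.0, 0.0], [1.0, 0.002, 0.0], [0.0, 0.0, -1.0]]
wrist_force: [0.3, -0.1, 0.0]
grip_width: 0.06
grip_force: 0.0
```

step_arm:
  series:
    - {"tx": 0.037,"ty": 0,"tz": 0,"ax": 0,"ay": 0,"az": 0,"fingers": -0.4}
    - {"tx": 0.037,"ty": 0,"tz": 0,"ax": 0,"ay": 0,"az": 0,"fingers": -0.4}
    - {"tx": 0.037,"ty": 0,"tz": 0,"ax": 0,"ay": 0,"az": 0,"fingers": -0.4}
    - {"tx": 0.037,"ty": 0,"tz": 0,"ax": 0,"ay": 0,"az": 0,"fingers": -0.4}
    - {"tx": 0.037,"ty": 0,"tz": 0,"ax": 0,"ay": 0,"az": 0,"fingers": -0.4}

```text
clock: 4.25
ee_pos: [0.5639, 0.0432, 0.435]
tool_rot: [[-0.002, 1.0, 0.0], [1.0, 0.002, 0.0], [0.0, 0.0, -1.0]]
wrist_force: [0.5, 0.7, -0.7]
grip_width: 0.0596
grip_force: 0.0
```

step_arm:
  series:
    - {"tx": 0.037,"ty": 0,"tz": 0,"ax": 0,"ay": 0,"az": 0,"fingers": -0.4}
    - {"tx": 0.037,"ty": 0,"tz": 0,"ax": 0,"ay": 0,"az": 0,"fingers": -0.4}
    - {"tx": 0.037,"ty": 0,"tz": 0,"ax": 0,"ay": 0,"az": 0,"fingers": -0.4}
    - {"tx": 0,"ty": 0,"tz": 0,"ax": 0,"ay": 0,"az": 0,"fingers": -0.4}
    - {"tx": 0,"ty": 0,"tz": 0,"ax": 0,"ay": 0,"az": 0,"fingers": -0.4}

```text
clock: 4.67
ee_pos: [0.5638, 0.1542, 0.4348]
tool_rot: [[-0.006, 1.0, -0.0], [1.0, 0.006, -0.0], [-0.0, -0.0, -1.0]]
wrist_force: [0.4, -0.4, 0.3]
grip_width: 0.06
grip_force: 0.0
```

```bash
cat >> h.py <<'E'
def go(x,y,z,h):
    # tool-axis shifts from here to flange (x,y,z) with tool-x heading h deg: turn first, then shift
    from cell import env
    s=env.state();R=np.array(s["tool_rot"]);p=np.array(s["ee_pos"])
    h0=np.degrees(np.arctan2(R[1,0],R[0,0]));dz=(h0-h+180)%360-180
    d=np.array([x,y,z])-p;a=np.radians(h)
    print("t %.2f at"%s["clock"],np.round(p,4),"h0 %.2f"%h0,"tilt",np.round(R[:2,2],4),"grip %.4f"%s["grip_width"],"-> az %.4f rad"%np.radians(dz),"tx %.4f ty %.4f tz %.4f"%(d[0]*np.cos(a)+d[1]*np.sin(a),d[0]*np.sin(a)-d[1]*np.cos(a),-d[2]))
E
python3 - <<'E'
from h import *
c=wrist("w3");rects(c,.034,.06,(.45,.66,.08,.40))
go(.601,.2365,.30,163.3)
E
```

```text
w3 4.6667 [0.5638 0.1542 0.4348] cam [0.562 0.23  0.404] grip 0.06002839523578057
xy [0.5139 0.1495] size [60.6 40.8] ang 5.5 z [0.0365 0.0424 0.0441] n 2329
xy [0.5143 0.2415] size [60.  40.9] ang 9.2 z [0.0409 0.0428 0.0441] n 2138
xy [0.601  0.2365] size [40.7 60.7] ang 73.4 z [0.0409 0.0429 0.0441] n 2341
t 4.72 at [0.564  0.1527 0.4347] h0 90.23 tilt [-0.0001 -0.0007] grip 0.0601 -> az -1.2752 rad tx -0.0113 ty 0.0909 tz 0.1347
```

step_arm:
  series:
    - {"tx": 0,"ty": 0,"tz": 0.012,"ax": 0,"ay": 0,"az": -0.122,"fingers": -0.4}
    - {"tx": 0,"ty": 0,"tz": 0.012,"ax": 0,"ay": 0,"az": -0.122,"fingers": -0.4}
    - {"tx": 0,"ty": 0,"tz": 0.012,"ax": 0,"ay": 0,"az": -0.122,"fingers": -0.4}
    - {"tx": 0,"ty": 0,"tz": 0.012,"ax": 0,"ay": 0,"az": -0.122,"fingers": -0.4}
    - {"tx": 0,"ty": 0,"tz": 0.012,"ax": 0,"ay": 0,"az": -0.122,"fingers": -0.4}

```text
clock: 5.13
ee_pos: [0.5647, 0.1496, 0.3743]
tool_rot: [[-0.577, 0.817, 0.0], [0.817, 0.577, -0.001], [-0.001, -0.0, -1.0]]
wrist_force: [-0.1, -0.0, -0.4]
grip_width: 0.0598
grip_force: 0.0
```

step_arm:
  series:
    - {"tx": 0,"ty": 0,"tz": 0.012,"ax": 0,"ay": 0,"az": -0.122,"fingers": -0.4}
    - {"tx": 0,"ty": 0,"tz": 0.012,"ax": 0,"ay": 0,"az": -0.122,"fingers": -0.4}
    - {"tx": 0,"ty": 0,"tz": 0.012,"ax": 0,"ay": 0,"az": -0.122,"fingers": -0.4}
    - {"tx": 0,"ty": 0,"tz": 0.012,"ax": 0,"ay": 0,"az": -0.122,"fingers": -0.4}
    - {"tx": 0,"ty": 0,"tz": 0.012,"ax": 0,"ay": 0,"az": -0.122,"fingers": -0.4}

```text
clock: 5.55
ee_pos: [0.5648, 0.1496, 0.3142]
tool_rot: [[-0.941, 0.339, -0.0], [0.339, 0.941, -0.001], [-0.0, -0.001, -1.0]]
wrist_force: [-0.2, 0.2, 0.0]
grip_width: 0.0599
grip_force: 0.0
```

step_arm:
  series:
    - {"tx": 0,"ty": 0,"tz": 0.015,"ax": 0,"ay": 0,"az": -0.055,"fingers": -0.4}
    - {"tx": -0.004,"ty": 0.0303,"tz": 0,"ax": 0,"ay": 0,"az": 0,"fingers": -0.4}
    - {"tx": -0.004,"ty": 0.0303,"tz": 0,"ax": 0,"ay": 0,"az": 0,"fingers": -0.4}
    - {"tx": -0.003,"ty": 0.0303,"tz": 0,"ax": 0,"ay": 0,"az": 0,"fingers": -0.4}
    - {"tx": 0,"ty": 0,"tz": 0,"ax": 0,"ay": 0,"az": 0,"fingers": -0.4}

```text
clock: 5.97
ee_pos: [0.6038, 0.2374, 0.3005]
tool_rot: [[-0.957, 0.29, 0.004], [0.291, 0.957, 0.003], [-0.003, 0.004, -1.0]]
wrist_force: [0.6, -0.3, -0.4]
grip_width: 0.0596
grip_force: 0.0
```

```bash
python3 -c "
from h import *
go(.601,.2365,.185,163.3)"
```

```text
t 5.97 at [0.6038 0.2374 0.3005] h0 163.11 tilt [0.0041 0.003 ] grip 0.0596 -> az -0.0033 rad tx 0.0025 ty -0.0017 tz 0.1155
```

step_arm:
  series:
    - {"tx": 0.001,"ty": -0.001,"tz": 0.025,"ax": 0,"ay": 0,"az": 0,"fingers": -0.4}
    - {"tx": 0,"ty": 0,"tz": 0.03,"ax": 0,"ay": 0,"az": 0,"fingers": -0.4}
    - {"tx": 0,"ty": 0,"tz": 0.03,"ax": 0,"ay": 0,"az": 0,"fingers": -0.4}
    - {"tx": 0,"ty": 0,"tz": 0.02,"ax": 0,"ay": 0,"az": 0,"fingers": -0.4}
    - {"tx": 0,"ty": 0,"tz": 0.01,"ax": 0,"ay": 0,"az": 0,"fingers": -0.4}

```text
clock: 6.38
ee_pos: [0.5989, 0.2319, 0.1811]
tool_rot: [[-0.956, 0.292, -0.006], [0.292, 0.956, -0.003], [0.005, -0.004, -1.0]]
wrist_force: [0.1, -0.3, -0.6]
grip_width: 0.0597
grip_force: 0.0
```

step_arm:
  force: 40
  series:
    - {"tx": 0,"ty": 0,"tz": 0,"ax": 0,"ay": 0,"az": 0,"fingers": 1}
    - {"tx": 0,"ty": 0,"tz": 0,"ax": 0,"ay": 0,"az": 0,"fingers": 1}
    - {"tx": 0,"ty": 0,"tz": 0,"ax": 0,"ay": 0,"az": 0,"fingers": 1}
    - {"tx": 0,"ty": 0,"tz": 0,"ax": 0,"ay": 0,"az": 0,"fingers": 1}
    - {"tx": 0,"ty": 0,"tz": 0,"ax": 0,"ay": 0,"az": 0,"fingers": 1}

```text
clock: 6.8
ee_pos: [0.6015, 0.2341, 0.1863]
tool_rot: [[-0.957, 0.292, 0.003], [0.292, 0.957, 0.001], [-0.002, 0.001, -1.0]]
wrist_force: [0.6, 0.8, -2.8]
grip_width: 0.0394
grip_force: 44.7
```

step_arm:
  series:
    - {"tx": 0,"ty": 0,"tz": -0.02,"ax": 0,"ay": 0,"az": 0,"fingers": 1}
    - {"tx": 0,"ty": 0,"tz": -0.025,"ax": 0,"ay": 0,"az": 0,"fingers": 1}
    - {"tx": 0,"ty": 0,"tz": -0.03,"ax": 0,"ay": 0,"az": 0,"fingers": 1}
    - {"tx": 0,"ty": 0,"tz": -0.03,"ax": 0,"ay": 0,"az": 0.116,"fingers": 1}
    - {"tx": 0,"ty": 0,"tz": 0,"ax": 0,"ay": 0,"az": 0.116,"fingers": 1}

```text
clock: 7.22
ee_pos: [0.6039, 0.2352, 0.2984]
tool_rot: [[-0.861, 0.508, 0.014], [0.508, 0.861, 0.004], [-0.01, 0.011, -1.0]]
wrist_force: [1.6, 0.7, -0.6]
grip_width: 0.0396
grip_force: 45.0
```

step_arm:
  series:
    - {"tx": 0,"ty": 0,"tz": 0,"ax": 0,"ay": 0,"az": 0.116,"fingers": 1}
    - {"tx": 0,"ty": 0,"tz": 0,"ax": 0,"ay": 0,"az": 0.116,"fingers": 1}
    - {"tx": 0,"ty": 0,"tz": 0,"ax": 0,"ay": 0,"az": 0.116,"fingers": 1}
    - {"tx": 0,"ty": 0,"tz": 0,"ax": 0,"ay": 0,"az": 0.116,"fingers": 1}
    - {"tx": 0,"ty": 0,"tz": 0,"ax": 0,"ay": 0,"az": 0.116,"fingers": 1}

```text
clock: 7.63
ee_pos: [0.6008, 0.2342, 0.2907]
tool_rot: [[-0.442, 0.897, 0.001], [0.897, 0.442, 0.0], [-0.0, 0.001, -1.0]]
wrist_force: [-0.6, -0.9, -1.8]
grip_width: 0.0396
grip_force: 44.8
```

step_arm:
  series:
    - {"tx": 0,"ty": 0,"tz": 0,"ax": 0,"ay": 0,"az": 0.116,"fingers": 1}
    - {"tx": 0,"ty": 0,"tz": 0,"ax": 0,"ay": 0,"az": 0.116,"fingers": 1}
    - {"tx": 0,"ty": 0,"tz": 0,"ax": 0,"ay": 0,"az": 0.116,"fingers": 1}
    - {"tx": 0,"ty": 0,"tz": 0,"ax": 0,"ay": 0,"az": 0.116,"fingers": 1}
    - {"tx": -0.034,"ty": 0,"tz": 0,"ax": 0,"ay": 0,"az": 0,"fingers": 1}

```text
clock: 8.05
ee_pos: [0.6009, 0.2043, 0.2912]
tool_rot: [[0.001, 1.0, 0.004], [1.0, -0.001, 0.004], [0.004, 0.004, -1.0]]
wrist_force: [1.7, -0.1, -2.4]
grip_width: 0.0392
grip_force: 44.7
```

step_arm:
  series:
    - {"tx": -0.034,"ty": 0.002,"tz": 0,"ax": 0,"ay": 0,"az": 0,"fingers": 1}
    - {"tx": -0.034,"ty": 0.002,"tz": 0,"ax": 0,"ay": 0,"az": 0,"fingers": 1}
    - {"tx": -0.034,"ty": 0.002,"tz": 0,"ax": 0,"ay": 0,"az": 0,"fingers": 1}
    - {"tx": -0.034,"ty": 0.002,"tz": 0,"ax": 0,"ay": 0,"az": 0,"fingers": 1}
    - {"tx": -0.034,"ty": 0.002,"tz": 0,"ax": 0,"ay": 0,"az": 0,"fingers": 1}

```text
clock: 8.47
ee_pos: [0.6105, 0.0286, 0.2907]
tool_rot: [[0.0, 1.0, 0.002], [1.0, -0.0, -0.0], [-0.0, 0.002, -1.0]]
wrist_force: [0.5, -0.2, -2.1]
grip_width: 0.0395
grip_force: 44.8
```

step_arm:
  series:
    - {"tx": -0.034,"ty": 0.002,"tz": 0,"ax": 0,"ay": 0,"az": 0,"fingers": 1}
    - {"tx": -0.034,"ty": 0.002,"tz": 0,"ax": 0,"ay": 0,"az": 0,"fingers": 1}
    - {"tx": -0.034,"ty": 0.002,"tz": 0,"ax": 0,"ay": 0,"az": 0,"fingers": 1}
    - {"tx": -0.034,"ty": 0.002,"tz": 0,"ax": 0,"ay": 0,"az": 0,"fingers": 1}
    - {"tx": -0.034,"ty": 0.002,"tz": 0,"ax": 0,"ay": 0,"az": 0,"fingers": 1}

```text
clock: 8.88
ee_pos: [0.6203, -0.1416, 0.2907]
tool_rot: [[0.001, 1.0, 0.001], [1.0, -0.001, -0.0], [-0.0, 0.001, -1.0]]
wrist_force: [-0.3, 0.1, -1.7]
grip_width: 0.0392
grip_force: 44.8
```

step_arm:
  series:
    - {"tx": 0,"ty": 0,"tz": 0,"ax": 0,"ay": 0,"az": 0,"fingers": 1}
    - {"tx": 0,"ty": 0,"tz": 0,"ax": 0,"ay": 0,"az": 0,"fingers": 1}
    - {"tx": 0,"ty": 0,"tz": 0,"ax": 0,"ay": 0,"az": 0,"fingers": 1}
    - {"tx": 0,"ty": 0,"tz": 0,"ax": 0,"ay": 0,"az": 0,"fingers": 1}
    - {"tx": 0,"ty": 0,"tz": 0,"ax": 0,"ay": 0,"az": 0,"fingers": 1}

```text
clock: 9.3
ee_pos: [0.6203, -0.1385, 0.2897]
tool_rot: [[-0.001, 1.0, -0.0], [1.0, 0.001, 0.0], [0.0, -0.0, -1.0]]
wrist_force: [-0.3, -0.2, -1.4]
grip_width: 0.0394
grip_force: 44.8
```

```bash
python3 - <<'E'
from h import *
go(.6216,-.1376,.189,89.3)
c=wrist("hold1");print(c["mount"].round(3).tolist());go(.6216,-.1376,.189,89.3)
E
```

```text
t 9.30 at [ 0.6203 -0.1385  0.2897] h0 90.05 tilt [-0.0003  0.0004] grip 0.0394 -> az 0.0131 rad tx 0.0009 ty 0.0013 tz 0.1007
hold1 9.3 [ 0.6203 -0.1385  0.2897] cam [ 0.619 -0.063  0.259] grip 0.039442212643406395
[[0.001, -0.956, -0.294, 0.075], [1.0, 0.001, 0.001, -0.001], [-0.0, -0.294, 0.956, 0.031], [0.0, 0.0, 0.0, 1.0]]
t 9.35 at [ 0.6204 -0.1385  0.2897] h0 90.05 tilt [-0.0003  0.0003] grip 0.0391 -> az 0.0131 rad tx 0.0009 ty 0.0012 tz 0.1007
```

View pics/hold1.png

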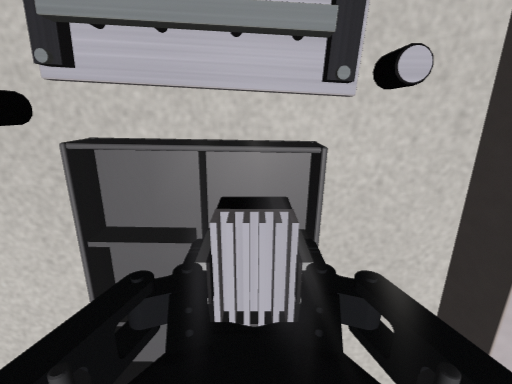

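step_arm:
  series:
    - {"tx": 0.001,"ty": 0.001,"tz": 0.025,"ax": 0,"ay": 0,"az": 0.01,"fingers": 1}
    - {"tx": 0,"ty": 0,"tz": 0.03,"ax": 0,"ay": 0,"az": 0,"fingers": 1}
    - {"tx": 0,"ty": 0,"tz": 0.025,"ax": 0,"ay": 0,"az": 0,"fingers": 1}
    - {"tx": 0,"ty": 0,"tz": 0.013,"ax": 0,"ay": 0,"az": 0,"fingers": 1}
    - {"tx": 0,"ty": 0,"tz": 0.006,"ax": 0,"ay": 0,"az": 0,"fingers": 1}

```text
clock: 9.77
ee_pos: [0.62, -0.1376, 0.1878]
tool_rot: [[0.01, 1.0, -0.005], [1.0, -0.01, 0.002], [0.002, -0.005, -1.0]]
wrist_force: [0.3, 0.8, -1.7]
grip_width: 0.0392
grip_force: 44.8
```

step_arm:
  series:
    - {"tx": 0,"ty": 0,"tz": 0.0015,"ax": 0,"ay": 0,"az": 0,"fingers": 1}
    - {"tx": 0,"ty": 0,"tz": 0.001,"ax": 0,"ay": 0,"az": 0,"fingers": 1}
    - {"tx": 0,"ty": 0,"tz": 0,"ax": 0,"ay": 0,"az": 0,"fingers": 1}
    - {"tx": 0,"ty": 0,"tz": 0,"ax": 0,"ay": 0,"az": 0,"fingers": 1}
    - {"tx": 0,"ty": 0,"tz": 0,"ax": 0,"ay": 0,"az": 0,"fingers": 1}

```text
clock: 10.18
ee_pos: [0.6222, -0.1392, 0.1898]
tool_rot: [[0.011, 1.0, 0.003], [1.0, -0.011, -0.001], [-0.001, 0.003, -1.0]]
wrist_force: [1.3, -0.7, -1.6]
grip_width: 0.0395
grip_force: 44.8
```

step_arm:
  series:
    - {"tx": 0,"ty": 0,"tz": 0.001,"ax": 0,"ay": 0,"az": 0,"fingers": 1}
    - {"tx": 0,"ty": 0,"tz": 0.001,"ax": 0,"ay": 0,"az": 0,"fingers": 1}
    - {"tx": 0,"ty": 0,"tz": 0,"ax": 0,"ay": 0,"az": 0,"fingers": 1}
    - {"tx": 0,"ty": 0,"tz": 0,"ax": 0,"ay": 0,"az": 0,"fingers": 1}
    - {"tx": 0,"ty": 0,"tz": 0,"ax": 0,"ay": 0,"az": 0,"fingers": 1}

```text
clock: 10.6
ee_pos: [0.6214, -0.139, 0.1862]
tool_rot: [[0.011, 1.0, -0.0], [1.0, -0.011, -0.0], [-0.0, -0.0, -1.0]]
wrist_force: [-0.6, -0.2, -0.9]
grip_width: 0.0394
grip_force: 44.9
```

step_arm:
  series:
    - {"tx": 0,"ty": 0,"tz": 0.001,"ax": 0,"ay": 0,"az": 0,"fingers": 1}
    - {"tx": 0,"ty": 0,"tz": 0,"ax": 0,"ay": 0,"az": 0,"fingers": -0.4}
    - {"tx": 0,"ty": 0,"tz": 0,"ax": 0,"ay": 0,"az": 0,"fingers": -0.4}
    - {"tx": 0,"ty": 0,"tz": 0,"ax": 0,"ay": 0,"az": 0,"fingers": -0.4}
    - {"tx": 0,"ty": 0,"tz": 0,"ax": 0,"ay": 0,"az": 0,"fingers": -0.4}

```text
clock: 11.02
ee_pos: [0.6215, -0.139, 0.1852]
tool_rot: [[0.011, 1.0, 0.0], [1.0, -0.011, -0.0], [-0.0, 0.0, -1.0]]
wrist_force: [-0.7, 0.5, 0.3]
grip_width: 0.0599
grip_force: 0.0
```

step_arm:
  series:
    - {"tx": 0,"ty": 0,"tz": -0.02,"ax": 0,"ay": 0,"az": 0,"fingers": -0.4}
    - {"tx": 0,"ty": 0,"tz": -0.04,"ax": 0,"ay": 0,"az": 0,"fingers": -0.4}
    - {"tx": 0,"ty": 0,"tz": -0.04,"ax": 0,"ay": 0,"az": 0,"fingers": -0.4}
    - {"tx": 0.03,"ty": -0.006,"tz": -0.02,"ax": 0,"ay": 0,"az": 0,"fingers": -0.4}
    - {"tx": 0.03,"ty": -0.006,"tz": -0.02,"ax": 0,"ay": 0,"az": 0,"fingers": -0.4}

```text
clock: 11.43
ee_pos: [0.611, -0.0798, 0.3283]
tool_rot: [[0.014, 1.0, 0.005], [1.0, -0.014, -0.001], [-0.001, 0.005, -1.0]]
wrist_force: [0.3, 1.1, -0.5]
grip_width: 0.0596
grip_force: 0.0
```

step_arm:
  series:
    - {"tx": 0.035,"ty": -0.007,"tz": -0.02,"ax": 0,"ay": 0,"az": 0,"fingers": -0.4}
    - {"tx": 0.035,"ty": -0.007,"tz": -0.02,"ax": 0,"ay": 0,"az": 0,"fingers": -0.4}
    - {"tx": 0.035,"ty": -0.007,"tz": -0.02,"ax": 0,"ay": 0,"az": 0,"fingers": -0.4}
    - {"tx": 0.035,"ty": -0.007,"tz": -0.02,"ax": 0,"ay": 0,"az": 0,"fingers": -0.4}
    - {"tx": 0.035,"ty": -0.007,"tz": -0.02,"ax": 0,"ay": 0,"az": 0,"fingers": -0.4}

```text
clock: 11.85
ee_pos: [0.5762, 0.0981, 0.4262]
tool_rot: [[0.011, 1.0, 0.0], [1.0, -0.011, 0.0], [0.0, 0.0, -1.0]]
wrist_force: [0.5, 0.8, -0.3]
grip_width: 0.0595
grip_force: 0.0
```

step_arm:
  series:
    - {"tx": 0.03,"ty": -0.005,"tz": -0.01,"ax": 0,"ay": 0,"az": 0,"fingers": -0.4}
    - {"tx": 0.02,"ty": -0.005,"tz": 0,"ax": 0,"ay": 0,"az": 0,"fingers": -0.4}
    - {"tx": 0,"ty": 0,"tz": 0,"ax": 0,"ay": 0,"az": 0,"fingers": -0.4}
    - {"tx": 0,"ty": 0,"tz": 0,"ax": 0,"ay": 0,"az": 0,"fingers": -0.4}
    - {"tx": 0,"ty": 0,"tz": 0,"ax": 0,"ay": 0,"az": 0,"fingers": -0.4}

```text
clock: 12.27
ee_pos: [0.5674, 0.1463, 0.4347]
tool_rot: [[0.011, 1.0, -0.001], [1.0, -0.011, -0.001], [-0.001, -0.001, -1.0]]
wrist_force: [-0.2, 0.4, -0.3]
grip_width: 0.0597
grip_force: 0.0
```

```bash
python3 - <<'E'
from h import *
c=wrist("w4");rects(c,.034,.06,(.45,.66,.08,.40))
print("low");rects(c,.015,.034,(.47,.65,.10,.365))
go(.514,.2417,.30,188.8);go(.514,.2417,.30,8.8)
s=np.load("wtray.npz")
E
```

```text
w4 12.2667 [0.5674 0.1463 0.4347] cam [0.567 0.222 0.404] grip 0.059691082036689186
xy [0.5139 0.2415] size [60.5 40.8] ang 9.0 z [0.0391 0.0428 0.0442] n 2335
xy [0.514  0.1494] size [60.7 40.9] ang 5.7 z [0.0363 0.0425 0.044 ] n 2344
low
xy [0.5138 0.1508] size [60.6 38.1] ang 5.7 z [0.0248 0.0293 0.033 ] n 933
xy [0.5143 0.2404] size [60.8 38.4] ang 8.9 z [0.0278 0.0291 0.0322] n 2050
xy [0.596 0.138] size [40. 60.] ang 90.0 z [0.0239 0.0252 0.0316] n 2382
t 12.32 at [0.5676 0.1458 0.4345] h0 89.33 tilt [-0.001  -0.0008] grip 0.0597 -> az -1.7361 rad tx 0.0383 ty 0.1030 tz 0.1345
t 12.32 at [0.5676 0.1458 0.4345] h0 89.33 tilt [-0.001  -0.0008] grip 0.0597 -> az 1.4055 rad tx -0.0383 ty -0.1030 tz 0.1345
```

step_arm:
  series:
    - {"tx": 0,"ty": 0,"tz": 0.0112,"ax": 0,"ay": 0,"az": 0.117,"fingers": -0.4}
    - {"tx": 0,"ty": 0,"tz": 0.0112,"ax": 0,"ay": 0,"az": 0.117,"fingers": -0.4}
    - {"tx": 0,"ty": 0,"tz": 0.0112,"ax": 0,"ay": 0,"az": 0.117,"fingers": -0.4}
    - {"tx": 0,"ty": 0,"tz": 0.0112,"ax": 0,"ay": 0,"az": 0.117,"fingers": -0.4}
    - {"tx": 0,"ty": 0,"tz": 0.0112,"ax": 0,"ay": 0,"az": 0.117,"fingers": -0.4}

```text
clock: 12.73
ee_pos: [0.5678, 0.145, 0.378]
tool_rot: [[0.568, 0.823, -0.001], [0.823, -0.568, -0.001], [-0.001, -0.001, -1.0]]
wrist_force: [0.1, 0.3, 0.2]
grip_width: 0.0599
grip_force: 0.0
```

step_arm:
  series:
    - {"tx": 0,"ty": 0,"tz": 0.0112,"ax": 0,"ay": 0,"az": 0.117,"fingers": -0.4}
    - {"tx": 0,"ty": 0,"tz": 0.0112,"ax": 0,"ay": 0,"az": 0.117,"fingers": -0.4}
    - {"tx": 0,"ty": 0,"tz": 0.0112,"ax": 0,"ay": 0,"az": 0.117,"fingers": -0.4}
    - {"tx": 0,"ty": 0,"tz": 0.0112,"ax": 0,"ay": 0,"az": 0.117,"fingers": -0.4}
    - {"tx": 0,"ty": 0,"tz": 0.0112,"ax": 0,"ay": 0,"az": 0.117,"fingers": -0.4}

```text
clock: 13.15
ee_pos: [0.5678, 0.1449, 0.322]
tool_rot: [[0.928, 0.372, -0.001], [0.372, -0.928, -0.001], [-0.001, 0.0, -1.0]]
wrist_force: [0.5, 0.1, -0.0]
grip_width: 0.0599
grip_force: 0.0
```

step_arm:
  series:
    - {"tx": 0,"ty": 0,"tz": 0.0112,"ax": 0,"ay": 0,"az": 0.117,"fingers": -0.4}
    - {"tx": 0,"ty": 0,"tz": 0.0112,"ax": 0,"ay": 0,"az": 0.118,"fingers": -0.4}
    - {"tx": -0.0128,"ty": -0.0343,"tz": 0,"ax": 0,"ay": 0,"az": 0,"fingers": -0.4}
    - {"tx": -0.0128,"ty": -0.0343,"tz": 0,"ax": 0,"ay": 0,"az": 0,"fingers": -0.4}
    - {"tx": -0.0127,"ty": -0.0344,"tz": 0,"ax": 0,"ay": 0,"az": 0,"fingers": -0.4}

```text
clock: 13.57
ee_pos: [0.5139, 0.2413, 0.2997]
tool_rot: [[0.989, 0.15, -0.002], [0.15, -0.989, -0.001], [-0.002, 0.001, -1.0]]
wrist_force: [0.6, -0.1, 0.3]
grip_width: 0.0598
grip_force: 0.0
```

step_arm:
  series:
    - {"tx": 0,"ty": 0,"tz": 0,"ax": 0,"ay": 0,"az": 0,"fingers": -0.4}
    - {"tx": 0,"ty": 0,"tz": 0,"ax": 0,"ay": 0,"az": 0,"fingers": -0.4}
    - {"tx": 0,"ty": 0,"tz": 0,"ax": 0,"ay": 0,"az": 0,"fingers": -0.4}
    - {"tx": 0,"ty": 0,"tz": 0,"ax": 0,"ay": 0,"az": 0,"fingers": -0.4}
    - {"tx": 0,"ty": 0,"tz": 0,"ax": 0,"ay": 0,"az": 0,"fingers": -0.4}

```text
clock: 13.98
ee_pos: [0.5146, 0.2411, 0.3007]
tool_rot: [[0.988, 0.152, 0.0], [0.152, -0.988, -0.0], [0.0, 0.0, -1.0]]
wrist_force: [-0.5, -0.5, -0.4]
grip_width: 0.0597
grip_force: 0.0
```

```bash
python3 -c "
from h import *
c=wrist('w5');rects(c,.034,.06,(.45,.66,.08,.40))
go(.514,.2416,.186,8.8)"
```

```text
w5 13.9833 [0.5146 0.2411 0.3007] cam [0.588 0.253 0.27 ] grip 0.05971820780323254
xy [0.5144 0.1496] size [61.7 41.4] ang 5.8 z [0.0358 0.0419 0.0437] n 2490
xy [0.5145 0.2417] size [61.1 40.8] ang 8.7 z [0.0414 0.0429 0.044 ] n 2409
t 14.03 at [0.5146 0.2413 0.3008] h0 8.75 tilt [ 0.0002 -0.0002] grip 0.0595 -> az -0.0009 rad tx -0.0005 ty -0.0004 tz 0.1148
```

step_arm:
  series:
    - {"tx": 0,"ty": 0,"tz": 0.025,"ax": 0,"ay": 0,"az": 0,"fingers": -0.4}
    - {"tx": 0,"ty": 0,"tz": 0.03,"ax": 0,"ay": 0,"az": 0,"fingers": -0.4}
    - {"tx": 0,"ty": 0,"tz": 0.03,"ax": 0,"ay": 0,"az": 0,"fingers": -0.4}
    - {"tx": 0,"ty": 0,"tz": 0.02,"ax": 0,"ay": 0,"az": 0,"fingers": -0.4}
    - {"tx": 0,"ty": 0,"tz": 0.01,"ax": 0,"ay": 0,"az": 0,"fingers": -0.4}

```text
clock: 14.45
ee_pos: [0.5127, 0.2411, 0.1826]
tool_rot: [[0.988, 0.153, -0.005], [0.153, -0.988, -0.002], [-0.005, 0.001, -1.0]]
wrist_force: [-0.1, -0.3, -0.1]
grip_width: 0.0599
grip_force: 0.0
```

step_arm:
  series:
    - {"tx": 0,"ty": 0,"tz": 0,"ax": 0,"ay": 0,"az": 0,"fingers": -0.4}
    - {"tx": 0,"ty": 0,"tz": 0,"ax": 0,"ay": 0,"az": 0,"fingers": 1}
    - {"tx": 0,"ty": 0,"tz": 0,"ax": 0,"ay": 0,"az": 0,"fingers": 1}
    - {"tx": 0,"ty": 0,"tz": 0,"ax": 0,"ay": 0,"az": 0,"fingers": 1}
    - {"tx": 0,"ty": 0,"tz": 0,"ax": 0,"ay": 0,"az": 0,"fingers": 1}

```text
clock: 14.87
ee_pos: [0.5145, 0.2427, 0.1872]
tool_rot: [[0.988, 0.154, 0.002], [0.154, -0.988, 0.001], [0.003, -0.001, -1.0]]
wrist_force: [-0.4, 0.5, 0.0]
grip_width: 0.0396
grip_force: 41.3
```

step_arm:
  series:
    - {"tx": 0,"ty": 0,"tz": -0.02,"ax": 0,"ay": 0,"az": 0,"fingers": 1}
    - {"tx": 0,"ty": 0,"tz": -0.03,"ax": 0,"ay": 0,"az": 0,"fingers": 1}
    - {"tx": 0,"ty": 0,"tz": -0.03,"ax": 0,"ay": 0,"az": 0,"fingers": 1}
    - {"tx": 0,"ty": 0,"tz": -0.025,"ax": 0,"ay": 0,"az": 0,"fingers": 1}
    - {"tx": 0,"ty": 0,"tz": 0,"ax": 0,"ay": 0,"az": 0,"fingers": 1}

```text
clock: 15.28
ee_pos: [0.5164, 0.2437, 0.2977]
tool_rot: [[0.988, 0.154, 0.012], [0.154, -0.988, 0.005], [0.013, -0.003, -1.0]]
wrist_force: [1.3, 1.0, -0.6]
grip_width: 0.0393
grip_force: 41.3
```

step_arm:
  series:
    - {"tx": 0,"ty": 0,"tz": 0,"ax": 0,"ay": 0,"az": -0.117,"fingers": 1}
    - {"tx": 0,"ty": 0,"tz": 0,"ax": 0,"ay": 0,"az": -0.117,"fingers": 1}
    - {"tx": 0,"ty": 0,"tz": 0,"ax": 0,"ay": 0,"az": -0.117,"fingers": 1}
    - {"tx": 0,"ty": 0,"tz": 0,"ax": 0,"ay": 0,"az": -0.117,"fingers": 1}
    - {"tx": 0,"ty": 0,"tz": 0,"ax": 0,"ay": 0,"az": -0.117,"fingers": 1}

```text
clock: 15.7
ee_pos: [0.5133, 0.2424, 0.2902]
tool_rot: [[0.735, 0.678, -0.001], [0.678, -0.735, -0.0], [-0.001, -0.0, -1.0]]
wrist_force: [-0.3, -0.3, -1.8]
grip_width: 0.0391
grip_force: 41.2
```

step_arm:
  series:
    - {"tx": 0,"ty": 0,"tz": 0,"ax": 0,"ay": 0,"az": -0.117,"fingers": 1}
    - {"tx": 0,"ty": 0,"tz": 0,"ax": 0,"ay": 0,"az": -0.117,"fingers": 1}
    - {"tx": 0,"ty": 0,"tz": 0,"ax": 0,"ay": 0,"az": -0.117,"fingers": 1}
    - {"tx": 0,"ty": 0,"tz": 0,"ax": 0,"ay": 0,"az": -0.117,"fingers": 1}
    - {"tx": 0,"ty": 0,"tz": 0,"ax": 0,"ay": 0,"az": -0.117,"fingers": 1}

```text
clock: 16.12
ee_pos: [0.5133, 0.2424, 0.2901]
tool_rot: [[0.238, 0.971, -0.001], [0.971, -0.238, -0.0], [-0.001, -0.001, -1.0]]
wrist_force: [-0.1, -0.6, -1.6]
grip_width: 0.0394
grip_force: 41.1
```

step_arm:
  series:
    - {"tx": 0,"ty": 0,"tz": 0,"ax": 0,"ay": 0,"az": -0.117,"fingers": 1}
    - {"tx": 0,"ty": 0,"tz": 0,"ax": 0,"ay": 0,"az": -0.117,"fingers": 1}
    - {"tx": -0.034,"ty": 0,"tz": 0,"ax": 0,"ay": 0,"az": 0,"fingers": 1}
    - {"tx": -0.034,"ty": 0,"tz": 0,"ax": 0,"ay": 0,"az": 0,"fingers": 1}
    - {"tx": -0.034,"ty": 0,"tz": 0,"ax": 0,"ay": 0,"az": 0,"fingers": 1}

```text
clock: 16.53
ee_pos: [0.5119, 0.1399, 0.2902]
tool_rot: [[0.01, 1.0, -0.001], [1.0, -0.01, -0.0], [-0.0, -0.001, -1.0]]
wrist_force: [0.9, 0.1, -1.2]
grip_width: 0.0394
grip_force: 41.1
```

step_arm:
  series:
    - {"tx": -0.034,"ty": 0,"tz": 0,"ax": 0,"ay": 0,"az": 0,"fingers": 1}
    - {"tx": -0.034,"ty": 0,"tz": 0,"ax": 0,"ay": 0,"az": 0,"fingers": 1}
    - {"tx": -0.034,"ty": 0,"tz": 0,"ax": 0,"ay": 0,"az": 0,"fingers": 1}
    - {"tx": -0.034,"ty": 0,"tz": 0,"ax": 0,"ay": 0,"az": 0,"fingers": 1}
    - {"tx": -0.034,"ty": 0,"tz": 0,"ax": 0,"ay": 0,"az": 0,"fingers": 1}

```text
clock: 16.95
ee_pos: [0.5098, -0.0309, 0.2904]
tool_rot: [[0.012, 1.0, -0.0], [1.0, -0.012, 0.0], [0.0, -0.0, -1.0]]
wrist_force: [0.2, -0.0, -1.9]
grip_width: 0.0395
grip_force: 41.1
```

step_arm:
  series:
    - {"tx": -0.034,"ty": 0,"tz": 0,"ax": 0,"ay": 0,"az": 0,"fingers": 1}
    - {"tx": -0.034,"ty": 0,"tz": 0,"ax": 0,"ay": 0,"az": 0,"fingers": 1}
    - {"tx": -0.034,"ty": 0,"tz": 0,"ax": 0,"ay": 0,"az": 0,"fingers": 1}
    - {"tx": 0,"ty": 0,"tz": 0,"ax": 0,"ay": 0,"az": 0,"fingers": 1}
    - {"tx": 0,"ty": 0,"tz": 0,"ax": 0,"ay": 0,"az": 0,"fingers": 1}

```text
clock: 17.37
ee_pos: [0.5089, -0.1331, 0.2905]
tool_rot: [[0.016, 1.0, -0.0], [1.0, -0.016, 0.0], [0.0, -0.0, -1.0]]
wrist_force: [0.5, 0.7, -1.7]
grip_width: 0.0393
grip_force: 41.1
```

```bash
python3 -c "
from h import *
c=wrist('hold2');go(.5166,-.136,.187,89.3)"
```

```text
hold2 17.3667 [ 0.5089 -0.1331  0.2905] cam [ 0.509 -0.058  0.26 ] grip 0.03932739035311531
t 17.42 at [ 0.5088 -0.1319  0.2903] h0 89.20 tilt [-0.0009  0.0008] grip 0.0392 -> az -0.0018 rad tx -0.0040 ty 0.0078 tz 0.1033
```

step_arm:
  series:
    - {"tx": -0.004,"ty": 0.0075,"tz": 0.01,"ax": 0,"ay": 0,"az": 0,"fingers": 1}
    - {"tx": 0,"ty": 0,"tz": 0.03,"ax": 0,"ay": 0,"az": 0,"fingers": 1}
    - {"tx": 0,"ty": 0,"tz": 0.03,"ax": 0,"ay": 0,"az": 0,"fingers": 1}
    - {"tx": 0,"ty": 0,"tz": 0.02,"ax": 0,"ay": 0,"az": 0,"fingers": 1}
    - {"tx": 0,"ty": 0,"tz": 0.008,"ax": 0,"ay": 0,"az": 0,"fingers": 1}

```text
clock: 17.83
ee_pos: [0.5146, -0.1332, 0.1892]
tool_rot: [[0.01, 1.0, -0.007], [1.0, -0.01, 0.003], [0.003, -0.007, -1.0]]
wrist_force: [-0.5, 1.0, 0.5]
grip_width: 0.0394
grip_force: 41.6
```

step_arm:
  series:
    - {"tx": 0,"ty": 0,"tz": 0.002,"ax": 0,"ay": 0,"az": 0,"fingers": 1}
    - {"tx": 0,"ty": 0,"tz": 0.002,"ax": 0,"ay": 0,"az": 0,"fingers": 1}
    - {"tx": 0,"ty": 0,"tz": 0.001,"ax": 0,"ay": 0,"az": 0,"fingers": 1}
    - {"tx": 0,"ty": 0,"tz": 0,"ax": 0,"ay": 0,"az": 0,"fingers": 1}
    - {"tx": 0,"ty": 0,"tz": 0,"ax": 0,"ay": 0,"az": 0,"fingers": 1}

```text
clock: 18.25
ee_pos: [0.5173, -0.1349, 0.1891]
tool_rot: [[0.011, 1.0, 0.001], [1.0, -0.011, 0.0], [0.0, 0.001, -1.0]]
wrist_force: [-1.2, 2.5, 4.2]
grip_width: 0.0393
grip_force: 42.1
```

step_arm:
  series:
    - {"tx": 0,"ty": 0,"tz": 0,"ax": 0,"ay": 0,"az": 0,"fingers": -0.4}
    - {"tx": 0,"ty": 0,"tz": 0,"ax": 0,"ay": 0,"az": 0,"fingers": -0.4}
    - {"tx": 0,"ty": 0,"tz": 0,"ax": 0,"ay": 0,"az": 0,"fingers": -0.4}
    - {"tx": 0,"ty": 0,"tz": -0.01,"ax": 0,"ay": 0,"az": 0,"fingers": -0.4}
    - {"tx": 0,"ty": 0,"tz": -0.025,"ax": 0,"ay": 0,"az": 0,"fingers": -0.4}

```text
clock: 18.67
ee_pos: [0.5149, -0.1351, 0.2205]
tool_rot: [[0.012, 1.0, -0.007], [1.0, -0.012, 0.002], [0.002, -0.007, -1.0]]
wrist_force: [-0.4, -0.2, -0.7]
grip_width: 0.0599
grip_force: 0.0
```

step_arm:
  series:
    - {"tx": 0,"ty": 0,"tz": -0.035,"ax": 0,"ay": 0,"az": 0,"fingers": -0.4}
    - {"tx": 0,"ty": 0,"tz": -0.04,"ax": 0,"ay": 0,"az": 0,"fingers": -0.4}
    - {"tx": 0.035,"ty": 0,"tz": 0,"ax": 0,"ay": 0,"az": 0,"fingers": -0.4}
    - {"tx": 0.035,"ty": 0,"tz": 0,"ax": 0,"ay": 0,"az": 0,"fingers": -0.4}
    - {"tx": 0.035,"ty": 0,"tz": 0,"ax": 0,"ay": 0,"az": 0,"fingers": -0.4}

```text
clock: 19.08
ee_pos: [0.5186, -0.0302, 0.3001]
tool_rot: [[0.015, 1.0, 0.004], [1.0, -0.015, -0.001], [-0.0, 0.004, -1.0]]
wrist_force: [0.9, -0.2, -1.0]
grip_width: 0.0598
grip_force: 0.0
```

step_arm:
  series:
    - {"tx": 0.036,"ty": 0,"tz": 0,"ax": 0,"ay": 0,"az": 0,"fingers": -0.4}
    - {"tx": 0.036,"ty": 0,"tz": 0,"ax": 0,"ay": 0,"az": 0,"fingers": -0.4}
    - {"tx": 0.036,"ty": 0,"tz": 0,"ax": 0,"ay": 0,"az": 0,"fingers": -0.4}
    - {"tx": 0.036,"ty": 0,"tz": 0,"ax": 0,"ay": 0,"az": 0,"fingers": -0.4}
    - {"tx": 0.036,"ty": 0,"tz": 0,"ax": 0,"ay": 0,"az": 0,"fingers": -0.4}

```text
clock: 19.5
ee_pos: [0.5201, 0.1511, 0.2987]
tool_rot: [[0.012, 1.0, 0.002], [1.0, -0.012, 0.0], [0.0, 0.002, -1.0]]
wrist_force: [-0.3, -0.2, -0.2]
grip_width: 0.0593
grip_force: 0.0
```

step_arm:
  series:
    - {"tx": 0,"ty": 0,"tz": 0,"ax": 0,"ay": 0,"az": 0.122,"fingers": -0.4}
    - {"tx": 0,"ty": 0,"tz": 0,"ax": 0,"ay": 0,"az": 0.122,"fingers": -0.4}
    - {"tx": 0,"ty": 0,"tz": 0,"ax": 0,"ay": 0,"az": 0.122,"fingers": -0.4}
    - {"tx": 0,"ty": 0,"tz": 0,"ax": 0,"ay": 0,"az": 0.122,"fingers": -0.4}
    - {"tx": 0,"ty": 0,"tz": 0,"ax": 0,"ay": 0,"az": 0.122,"fingers": -0.4}

```text
clock: 19.92
ee_pos: [0.5203, 0.1496, 0.2986]
tool_rot: [[0.587, 0.809, 0.001], [0.809, -0.587, 0.0], [0.001, 0.001, -1.0]]
wrist_force: [-0.0, 0.1, 0.7]
grip_width: 0.06
grip_force: 0.0
```

step_arm:
  series:
    - {"tx": 0,"ty": 0,"tz": 0,"ax": 0,"ay": 0,"az": 0.122,"fingers": -0.4}
    - {"tx": 0,"ty": 0,"tz": 0,"ax": 0,"ay": 0,"az": 0.122,"fingers": -0.4}
    - {"tx": 0,"ty": 0,"tz": 0,"ax": 0,"ay": 0,"az": 0.122,"fingers": -0.4}
    - {"tx": 0,"ty": 0,"tz": 0,"ax": 0,"ay": 0,"az": 0.122,"fingers": -0.4}
    - {"tx": 0,"ty": 0,"tz": 0,"ax": 0,"ay": 0,"az": 0.122,"fingers": -0.4}

```text
clock: 20.33
ee_pos: [0.5204, 0.1493, 0.2986]
tool_rot: [[0.945, 0.327, 0.001], [0.327, -0.945, 0.0], [0.001, 0.0, -1.0]]
wrist_force: [0.1, 0.2, -0.0]
grip_width: 0.0597
grip_force: 0.0
```

step_arm:
  series:
    - {"tx": 0,"ty": 0,"tz": 0,"ax": 0,"ay": 0,"az": 0.122,"fingers": -0.4}
    - {"tx": 0,"ty": 0,"tz": 0,"ax": 0,"ay": 0,"az": 0.119,"fingers": -0.4}
    - {"tx": 0,"ty": 0,"tz": 0,"ax": 0,"ay": 0,"az": 0,"fingers": -0.4}
    - {"tx": 0,"ty": 0,"tz": 0,"ax": 0,"ay": 0,"az": 0,"fingers": -0.4}
    - {"tx": 0,"ty": 0,"tz": 0,"ax": 0,"ay": 0,"az": 0,"fingers": -0.4}

```text
clock: 20.75
ee_pos: [0.5203, 0.1494, 0.2982]
tool_rot: [[0.995, 0.1, 0.001], [0.1, -0.995, 0.0], [0.001, -0.0, -1.0]]
wrist_force: [-0.5, 0.3, -0.0]
grip_width: 0.0597
grip_force: 0.0
```

```bash
python3 -c "
from h import *
c=wrist('w6');rects(c,.034,.06,(.45,.66,.08,.40));print('low');rects(c,.015,.034,(.47,.65,.10,.365))
go(.514,.1495,.186,5.7)"
```

```text
w6 20.75 [0.5203 0.1494 0.2982] cam [0.594 0.157 0.267] grip 0.05968161110431169
xy [0.5222 0.1216] size [61.6 40.7] ang 4.6 z [0.0374 0.0427 0.0439] n 2452
low
xy [0.5224 0.1219] size [61.1 40.5] ang 4.4 z [0.0274 0.029  0.0328] n 1712
xy [0.596  0.1375] size [41. 60.] ang 90.0 z [0.0241 0.0253 0.0316] n 2414
t 20.80 at [0.5203 0.1494 0.2981] h0 5.71 tilt [0.0004 0.0001] grip 0.0597 -> az 0.0002 rad tx -0.0062 ty -0.0007 tz 0.1121
```

step_arm:
  series:
    - {"tx": 0,"ty": 0.0277,"tz": 0,"ax": 0,"ay": 0,"az": 0.021,"fingers": -0.4}
    - {"tx": 0,"ty": 0,"tz": 0.02,"ax": 0,"ay": 0,"az": 0,"fingers": -0.4}
    - {"tx": 0,"ty": 0,"tz": 0.03,"ax": 0,"ay": 0,"az": 0,"fingers": -0.4}
    - {"tx": 0,"ty": 0,"tz": 0.025,"ax": 0,"ay": 0,"az": 0,"fingers": -0.4}
    - {"tx": 0,"ty": 0,"tz": 0,"ax": 0,"ay": 0,"az": 0,"fingers": -0.4}

```text
clock: 21.22
ee_pos: [0.52, 0.1212, 0.2181]
tool_rot: [[0.997, 0.078, -0.01], [0.078, -0.997, -0.002], [-0.01, 0.001, -1.0]]
wrist_force: [-0.7, 0.4, -1.0]
grip_width: 0.0599
grip_force: 0.0
```

```bash
python3 -c "
from h import *
P,m=pts(np.load('w6.npz'));k=m&(P[...,2]>.015)&(P[...,2]<.035)&(abs(P[...,0]-.522)<.02)&(P[...,1]>.06)&(P[...,1]<.1)
print(np.percentile(P[k],[2,50,98],axis=0).round(4))
go(.5222,.1218,.195,4.5)
c=wrist('w7');cv2.imwrite('pics/w7b.png',cv2.resize(c['frame'],(512,384)))"
```

```text
[[0.5032 0.0912 0.0157]
 [0.5231 0.0936 0.0233]
 [0.5413 0.0948 0.0249]]
t 21.22 at [0.52   0.1212 0.2181] h0 4.45 tilt [-0.0101 -0.0015] grip 0.0599 -> az -0.0009 rad tx 0.0023 ty -0.0005 tz 0.0231
w7 21.2167 [0.52   0.1212 0.2181] cam [0.593 0.127 0.187] grip 0.05990319254875791
```

View pics/w7b.png

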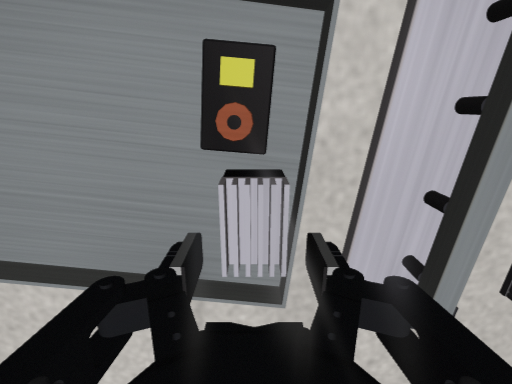

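step_arm:
  force: 60
  series:
    - {"tx": 0.001,"ty": 0,"tz": 0.012,"ax": 0,"ay": 0,"az": 0,"fingers": -0.4}
    - {"tx": 0,"ty": 0,"tz": 0.009,"ax": 0,"ay": 0,"az": 0,"fingers": -0.4}
    - {"tx": 0,"ty": 0,"tz": 0.004,"ax": 0,"ay": 0,"az": 0,"fingers": -0.4}
    - {"tx": 0,"ty": 0,"tz": 0,"ax": 0,"ay": 0,"az": 0,"fingers": -0.4}
    - {"tx": 0,"ty": 0,"tz": 0,"ax": 0,"ay": 0,"az": 0,"fingers": -0.4}

```text
clock: 21.68
ee_pos: [0.5241, 0.122, 0.1981]
tool_rot: [[0.997, 0.077, 0.0], [0.077, -0.997, 0.0], [0.0, -0.0, -1.0]]
wrist_force: [-0.0, -0.6, -0.3]
grip_width: 0.0596
grip_force: 0.0
```

step_arm:
  series:
    - {"tx": 0,"ty": 0,"tz": 0,"ax": 0,"ay": 0,"az": 0,"fingers": 1}
    - {"tx": 0,"ty": 0,"tz": 0,"ax": 0,"ay": 0,"az": 0,"fingers": 1}
    - {"tx": 0,"ty": 0,"tz": 0,"ax": 0,"ay": 0,"az": 0,"fingers": 1}
    - {"tx": 0,"ty": 0,"tz": 0,"ax": 0,"ay": 0,"az": 0,"fingers": 1}
    - {"tx": 0,"ty": 0,"tz": 0,"ax": 0,"ay": 0,"az": 0,"fingers": 1}

```text
clock: 22.1
ee_pos: [0.5246, 0.122, 0.1988]
tool_rot: [[0.997, 0.077, 0.002], [0.077, -0.997, 0.0], [0.002, -0.0, -1.0]]
wrist_force: [0.7, 0.4, 5.3]
grip_width: 0.039
grip_force: 61.9
```

step_arm:
  series:
    - {"tx": 0,"ty": 0,"tz": -0.002,"ax": 0,"ay": 0,"az": 0,"fingers": 1}
    - {"tx": 0,"ty": 0,"tz": -0.004,"ax": 0,"ay": 0,"az": 0,"fingers": 1}
    - {"tx": 0,"ty": 0,"tz": -0.004,"ax": 0,"ay": 0,"az": 0,"fingers": 1}
    - {"tx": 0,"ty": 0,"tz": 0,"ax": 0,"ay": 0,"az": 0,"fingers": 1}
    - {"tx": 0,"ty": 0,"tz": 0,"ax": 0,"ay": 0,"az": 0,"fingers": 1}

```text
clock: 22.52
ee_pos: [0.5238, 0.1219, 0.2078]
tool_rot: [[0.997, 0.077, 0.0], [0.077, -0.997, 0.0], [0.0, -0.0, -1.0]]
wrist_force: [-0.6, -0.9, -2.3]
grip_width: 0.0384
grip_force: 61.2
```

```bash
python3 -c "
from h import *
c=wrist('w8');rects(c,.03,.08,(.45,.6,.07,.20))
go(.5222,.1218,.195,4.5)"
```

```text
w8 22.5167 [0.5238 0.1219 0.2078] cam [0.598 0.128 0.177] grip 0.03844483049773314
xy [0.522 0.122] size [69.7 70.8] ang 50.2 z [0.0376 0.0514 0.0737] n 2767
xy [0.5848 0.1373] size [21.2 20.5] ang 45.0 z [0.0303 0.0311 0.0321] n 359
t 22.57 at [0.5237 0.1219 0.2077] h0 4.40 tilt [-0.0003 -0.    ] grip 0.0386 -> az -0.0018 rad tx -0.0015 ty -0.0000 tz 0.0127
```

View pics/w8.png

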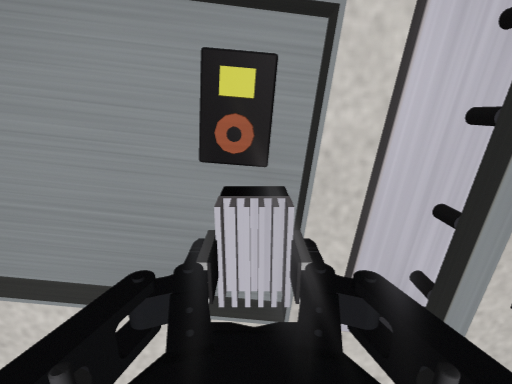

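step_arm:
  series:
    - {"tx": 0,"ty": 0,"tz": -0.01,"ax": 0,"ay": 0,"az": 0,"fingers": 1}
    - {"tx": 0,"ty": 0,"tz": -0.02,"ax": 0,"ay": 0,"az": 0,"fingers": 1}
    - {"tx": 0,"ty": 0,"tz": -0.025,"ax": 0,"ay": 0,"az": 0,"fingers": 1}
    - {"tx": 0,"ty": 0,"tz": -0.025,"ax": 0,"ay": 0,"az": 0,"fingers": 1}
    - {"tx": 0,"ty": 0,"tz": -0.01,"ax": 0,"ay": 0,"az": 0,"fingers": 1}

```text
clock: 22.98
ee_pos: [0.5253, 0.1222, 0.3017]
tool_rot: [[0.997, 0.077, 0.006], [0.077, -0.997, 0.001], [0.006, -0.0, -1.0]]
wrist_force: [0.8, 0.1, -1.8]
grip_width: 0.0387
grip_force: 61.2
```

step_arm:
  series:
    - {"tx": 0,"ty": 0,"tz": 0,"ax": 0,"ay": 0,"az": -0.1,"fingers": 1}
    - {"tx": 0,"ty": 0,"tz": 0,"ax": 0,"ay": 0,"az": -0.1,"fingers": 1}
    - {"tx": 0,"ty": 0,"tz": 0,"ax": 0,"ay": 0,"az": -0.1,"fingers": 1}
    - {"tx": 0,"ty": 0,"tz": 0,"ax": 0,"ay": 0,"az": -0.1,"fingers": 1}
    - {"tx": 0,"ty": 0,"tz": 0,"ax": 0,"ay": 0,"az": -0.1,"fingers": 1}

```text
clock: 23.4
ee_pos: [0.5235, 0.1219, 0.2975]
tool_rot: [[0.836, 0.549, -0.001], [0.549, -0.836, -0.0], [-0.001, -0.0, -1.0]]
wrist_force: [-0.5, 0.5, -1.7]
grip_width: 0.0388
grip_force: 61.2
```

step_arm:
  series:
    - {"tx": 0,"ty": 0,"tz": 0,"ax": 0,"ay": 0,"az": -0.1,"fingers": 1}
    - {"tx": 0,"ty": 0,"tz": 0,"ax": 0,"ay": 0,"az": -0.1,"fingers": 1}
    - {"tx": 0,"ty": 0,"tz": 0,"ax": 0,"ay": 0,"az": -0.1,"fingers": 1}
    - {"tx": 0,"ty": 0,"tz": 0,"ax": 0,"ay": 0,"az": -0.1,"fingers": 1}
    - {"tx": 0,"ty": 0,"tz": 0,"ax": 0,"ay": 0,"az": -0.1,"fingers": 1}

```text
clock: 23.82
ee_pos: [0.5236, 0.1219, 0.2974]
tool_rot: [[0.47, 0.883, -0.001], [0.883, -0.47, -0.0], [-0.0, -0.001, -1.0]]
wrist_force: [-0.6, 0.1, -2.7]
grip_width: 0.0385
grip_force: 61.2
```

step_arm:
  series:
    - {"tx": 0,"ty": 0,"tz": 0,"ax": 0,"ay": 0,"az": -0.1,"fingers": 1}
    - {"tx": 0,"ty": 0,"tz": 0,"ax": 0,"ay": 0,"az": -0.1,"fingers": 1}
    - {"tx": 0,"ty": 0,"tz": 0,"ax": 0,"ay": 0,"az": -0.1,"fingers": 1}
    - {"tx": 0,"ty": 0,"tz": 0,"ax": 0,"ay": 0,"az": -0.1,"fingers": 1}
    - {"tx": 0,"ty": 0,"tz": 0,"ax": 0,"ay": 0,"az": -0.082,"fingers": 1}

```text
clock: 24.23
ee_pos: [0.5236, 0.1219, 0.2974]
tool_rot: [[0.007, 1.0, -0.001], [1.0, -0.007, -0.0], [-0.0, -0.001, -1.0]]
wrist_force: [0.4, 0.9, -1.8]
grip_width: 0.0387
grip_force: 61.2
```

step_arm:
  series:
    - {"tx": -0.015,"ty": 0,"tz": 0,"ax": 0,"ay": 0,"az": 0,"fingers": 1}
    - {"tx": -0.025,"ty": 0,"tz": 0,"ax": 0,"ay": 0,"az": 0,"fingers": 1}
    - {"tx": -0.03,"ty": 0,"tz": 0,"ax": 0,"ay": 0,"az": 0,"fingers": 1}
    - {"tx": -0.03,"ty": 0,"tz": 0,"ax": 0,"ay": 0,"az": 0,"fingers": 1}
    - {"tx": -0.03,"ty": 0,"tz": 0,"ax": 0,"ay": 0,"az": 0,"fingers": 1}

```text
clock: 24.65
ee_pos: [0.5219, -0.009, 0.2975]
tool_rot: [[0.011, 1.0, -0.001], [1.0, -0.011, 0.0], [0.0, -0.001, -1.0]]
wrist_force: [-0.4, 0.4, -2.3]
grip_width: 0.0389
grip_force: 61.2
```

step_arm:
  series:
    - {"tx": -0.03,"ty": 0,"tz": 0,"ax": 0,"ay": 0,"az": 0,"fingers": 1}
    - {"tx": -0.03,"ty": 0,"tz": 0,"ax": 0,"ay": 0,"az": 0,"fingers": 1}
    - {"tx": -0.03,"ty": 0,"tz": 0,"ax": 0,"ay": 0,"az": 0,"fingers": 1}
    - {"tx": -0.03,"ty": 0,"tz": 0,"ax": 0,"ay": 0,"az": 0,"fingers": 1}
    - {"tx": -0.03,"ty": 0,"tz": 0,"ax": 0,"ay": 0,"az": 0,"fingers": 1}

```text
clock: 25.07
ee_pos: [0.52, -0.1594, 0.2975]
tool_rot: [[0.012, 1.0, -0.001], [1.0, -0.012, 0.0], [0.0, -0.001, -1.0]]
wrist_force: [0.9, -0.2, -2.5]
grip_width: 0.0387
grip_force: 61.2
```

step_arm:
  series:
    - {"tx": -0.03,"ty": 0,"tz": 0,"ax": 0,"ay": 0,"az": 0,"fingers": 1}
    - {"tx": -0.025,"ty": 0,"tz": 0,"ax": 0,"ay": 0,"az": 0,"fingers": 1}
    - {"tx": -0.01,"ty": 0,"tz": 0,"ax": 0,"ay": 0,"az": 0,"fingers": 1}
    - {"tx": 0,"ty": 0,"tz": 0,"ax": 0,"ay": 0,"az": 0,"fingers": 1}
    - {"tx": 0,"ty": 0,"tz": 0,"ax": 0,"ay": 0,"az": 0,"fingers": 1}

```text
clock: 25.48
ee_pos: [0.5194, -0.2229, 0.2973]
tool_rot: [[0.013, 1.0, -0.001], [1.0, -0.013, 0.001], [0.001, -0.001, -1.0]]
wrist_force: [-0.8, 0.5, -2.2]
grip_width: 0.0389
grip_force: 61.2
```

```bash
python3 -c "
from h import *
c=wrist('hold3');rects(c,.1,.18,(.4,.65,-.35,-.1))
go(.5155,-.2264,.2005,89.3)"
```

```text
hold3 25.4833 [ 0.5194 -0.2229  0.2973] cam [ 0.519 -0.147  0.267] grip 0.038850427018407456
xy [ 0.5175 -0.224 ] size [ 62. 105.] ang 90.0 z [0.1271 0.1415 0.179 ] n 3119
t 25.53 at [ 0.5194 -0.2221  0.2973] h0 89.30 tilt [-0.0013  0.0015] grip 0.0386 -> az 0.0000 rad tx -0.0043 ty -0.0039 tz 0.0968
```

View pics/hold3.png

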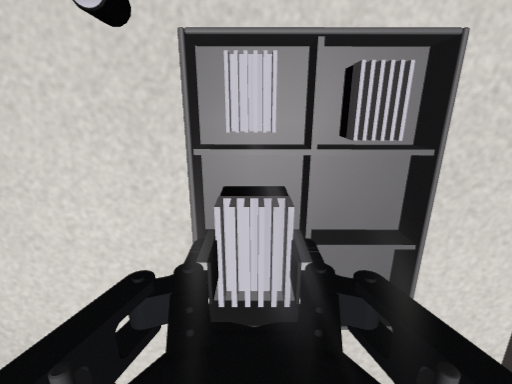

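step_arm:
  series:
    - {"tx": -0.004,"ty": -0.004,"tz": 0.015,"ax": 0,"ay": 0,"az": 0,"fingers": 1}
    - {"tx": 0,"ty": 0,"tz": 0.025,"ax": 0,"ay": 0,"az": 0,"fingers": 1}
    - {"tx": 0,"ty": 0,"tz": 0.025,"ax": 0,"ay": 0,"az": 0,"fingers": 1}
    - {"tx": 0,"ty": 0,"tz": 0.016,"ax": 0,"ay": 0,"az": 0,"fingers": 1}
    - {"tx": 0,"ty": 0,"tz": 0.008,"ax": 0,"ay": 0,"az": 0,"fingers": 1}

```text
clock: 25.95
ee_pos: [0.5144, -0.2244, 0.206]
tool_rot: [[0.01, 1.0, -0.005], [1.0, -0.01, 0.003], [0.003, -0.005, -1.0]]
wrist_force: [-0.2, 0.2, -1.8]
grip_width: 0.0388
grip_force: 61.1
```

step_arm:
  series:
    - {"tx": 0,"ty": 0,"tz": 0.003,"ax": 0,"ay": 0,"az": 0,"fingers": 1}
    - {"tx": 0,"ty": 0,"tz": 0.002,"ax": 0,"ay": 0,"az": 0,"fingers": 1}
    - {"tx": 0,"ty": 0,"tz": 0.001,"ax": 0,"ay": 0,"az": 0,"fingers": 1}
    - {"tx": 0,"ty": 0,"tz": 0,"ax": 0,"ay": 0,"az": 0,"fingers": 1}
    - {"tx": 0,"ty": 0,"tz": 0,"ax": 0,"ay": 0,"az": 0,"fingers": 1}

```text
clock: 26.37
ee_pos: [0.5164, -0.2272, 0.2039]
tool_rot: [[0.012, 1.0, 0.002], [1.0, -0.012, -0.001], [-0.001, 0.002, -1.0]]
wrist_force: [0.2, -0.9, -1.7]
grip_width: 0.0386
grip_force: 61.1
```

Still hanging at 0.2039; go 3 mm more.

step_arm:
  series:
    - {"tx": 0,"ty": 0,"tz": 0.001,"ax": 0,"ay": 0,"az": 0,"fingers": 1}
    - {"tx": 0,"ty": 0,"tz": 0.001,"ax": 0,"ay": 0,"az": 0,"fingers": 1}
    - {"tx": 0,"ty": 0,"tz": 0.001,"ax": 0,"ay": 0,"az": 0,"fingers": 1}
    - {"tx": 0,"ty": 0,"tz": 0,"ax": 0,"ay": 0,"az": 0,"fingers": 1}
    - {"tx": 0,"ty": 0,"tz": 0,"ax": 0,"ay": 0,"az": 0,"fingers": 1}

```text
clock: 26.78
ee_pos: [0.5161, -0.2273, 0.2008]
tool_rot: [[0.012, 1.0, 0.001], [1.0, -0.012, -0.0], [-0.0, 0.001, -1.0]]
wrist_force: [-1.1, 0.8, 6.2]
grip_width: 0.0385
grip_force: 62.0
```

step_arm:
  series:
    - {"tx": 0,"ty": 0,"tz": 0,"ax": 0,"ay": 0,"az": 0,"fingers": -0.4}
    - {"tx": 0,"ty": 0,"tz": 0,"ax": 0,"ay": 0,"az": 0,"fingers": -0.4}
    - {"tx": 0,"ty": 0,"tz": 0,"ax": 0,"ay": 0,"az": 0,"fingers": -0.4}
    - {"tx": 0,"ty": 0,"tz": -0.01,"ax": 0,"ay": 0,"az": 0,"fingers": -0.4}
    - {"tx": 0,"ty": 0,"tz": -0.025,"ax": 0,"ay": 0,"az": 0,"fingers": -0.4}

```text
clock: 27.2
ee_pos: [0.5137, -0.226, 0.2319]
tool_rot: [[0.012, 1.0, -0.007], [1.0, -0.012, 0.004], [0.004, -0.007, -1.0]]
wrist_force: [0.1, 0.5, 0.7]
grip_width: 0.0601
grip_force: 0.0
```

step_arm:
  series:
    - {"tx": 0,"ty": 0,"tz": -0.04,"ax": 0,"ay": 0,"az": 0,"fingers": -0.4}
    - {"tx": 0,"ty": 0,"tz": -0.04,"ax": 0,"ay": 0,"az": 0,"fingers": -0.4}
    - {"tx": -0.02,"ty": 0,"tz": -0.035,"ax": 0,"ay": 0,"az": 0,"fingers": -0.4}
    - {"tx": -0.02,"ty": 0,"tz": -0.035,"ax": 0,"ay": 0,"az": 0,"fingers": -0.4}
    - {"tx": -0.02,"ty": 0,"tz": -0.03,"ax": 0,"ay": 0,"az": 0,"fingers": -0.4}

```text
clock: 27.62
ee_pos: [0.515, -0.2873, 0.4186]
tool_rot: [[0.011, 1.0, 0.003], [1.0, -0.011, -0.002], [-0.002, 0.003, -1.0]]
wrist_force: [0.8, -0.6, 0.3]
grip_width: 0.0599
grip_force: 0.0
```

step_arm:
  series:
    - {"tx": -0.035,"ty": 0,"tz": -0.01,"ax": 0,"ay": 0,"az": 0,"fingers": -0.4}
    - {"tx": -0.035,"ty": 0,"tz": -0.01,"ax": 0,"ay": 0,"az": 0,"fingers": -0.4}
    - {"tx": 0,"ty": 0,"tz": 0,"ax": 0,"ay": 0,"az": 0,"fingers": -0.4}
    - {"tx": 0,"ty": 0,"tz": 0,"ax": 0,"ay": 0,"az": 0,"fingers": -0.4}
    - {"tx": 0,"ty": 0,"tz": 0,"ax": 0,"ay": 0,"az": 0,"fingers": -0.4}

```text
clock: 28.03
ee_pos: [0.5138, -0.3567, 0.4344]
tool_rot: [[0.013, 1.0, -0.001], [1.0, -0.013, 0.001], [0.001, -0.001, -1.0]]
wrist_force: [0.3, 0.2, -0.1]
grip_width: 0.0597
grip_force: 0.0
```

```bash
python3 - <<'E'
from h import *
c=wrist("wmat")
P,m=pts(c);f=c["frame"]
print("rib");rects(c,.058,.08,(.4,.62,-.54,-.38),30);print("blk");rects(c,.019,.027,(.4,.62,-.54,-.39),30)
print("mods");rects(c,.046-.008,.06,(.46,.68,-.36,-.09),1200)
print("flux");rects(c,.06,.2,(.6,.8,-.5,-.3),30)
# mat: dark pixels near table level
g=f.max(-1)
k=m&(g<60)&(P[...,2]<.012)&(P[...,0]>.4)&(P[...,0]<.62)&(P[...,1]>-.49)&(P[...,1]<-.375)
Q=P[k][:,:2].astype(np.float32);print(len(Q));r=cv2.minAreaRect(Q*1000);print("mat",r, P[k][:,2].mean())
vis=f.copy();vis[k]=(0,0,255);cv2.imwrite("pics/wmatv.png",vis)
E
```

```text
wmat 28.0333 [ 0.5138 -0.3567  0.4344] cam [ 0.514 -0.281  0.404] grip 0.059684234810547965
rib
xy [ 0.5136 -0.4436] size [50.1 18.4] ang 13.0 z [0.0628 0.0666 0.0679] n 868
blk
xy [ 0.528  -0.5231] size [  2.7 132. ] ang 88.7 z [0.0199 0.0232 0.0267] n 263
xy [ 0.5135 -0.437 ] size [30. 63.] ang 90.0 z [0.0222 0.0246 0.0259] n 640
mods
xy [ 0.568 -0.259] size [202. 216.] ang 90.0 z [0.0385 0.0403 0.0456] n 5659
flux
xy [ 0.6835 -0.4163] size [49. 40.] ang 54.0 z [0.0698 0.0872 0.1204] n 1437
1638
mat ((506.57818603515625, -442.4073791503906), (107.84378051757812, 69.31061553955078), 4.282997131347656) 0.003113850027764327
```

View pics/wmatv.png

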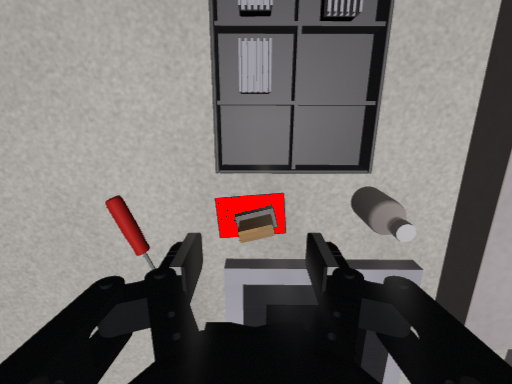

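step_arm:
  series:
    - {"tx": 0,"ty": 0,"tz": 0,"ax": 0,"ay": 0,"az": 0.121,"fingers": 0.05}
    - {"tx": 0,"ty": 0,"tz": 0,"ax": 0,"ay": 0,"az": 0.121,"fingers": 0.05}
    - {"tx": 0,"ty": 0,"tz": 0,"ax": 0,"ay": 0,"az": 0.121,"fingers": 0.05}
    - {"tx": 0,"ty": 0,"tz": 0,"ax": 0,"ay": 0,"az": 0.121,"fingers": 0.05}
    - {"tx": 0,"ty": 0,"tz": 0,"ax": 0,"ay": 0,"az": 0.121,"fingers": 0.05}

```text
clock: 28.5
ee_pos: [0.5142, -0.3552, 0.4337]
tool_rot: [[0.582, 0.813, -0.002], [0.813, -0.582, 0.002], [0.0, -0.003, -1.0]]
wrist_force: [0.1, 0.1, 0.6]
grip_width: 0.0408
grip_force: 0.0
```

step_arm:
  series:
    - {"tx": 0,"ty": 0,"tz": 0,"ax": 0,"ay": 0,"az": 0.121,"fingers": 0.05}
    - {"tx": 0,"ty": 0,"tz": 0,"ax": 0,"ay": 0,"az": 0.121,"fingers": 0.05}
    - {"tx": 0,"ty": 0,"tz": 0,"ax": 0,"ay": 0,"az": 0.121,"fingers": 0.05}
    - {"tx": 0,"ty": 0,"tz": 0,"ax": 0,"ay": 0,"az": 0.121,"fingers": 0.05}
    - {"tx": 0,"ty": 0,"tz": 0,"ax": 0,"ay": 0,"az": 0.121,"fingers": 0.05}

```text
clock: 28.92
ee_pos: [0.5142, -0.3552, 0.4337]
tool_rot: [[0.941, 0.338, -0.002], [0.338, -0.941, 0.002], [-0.001, -0.002, -1.0]]
wrist_force: [0.4, -0.5, 0.2]
grip_width: 0.0408
grip_force: 0.0
```

step_arm:
  series:
    - {"tx": 0,"ty": 0,"tz": 0.02,"ax": 0,"ay": 0,"az": 0.121,"fingers": 0.05}
    - {"tx": -0.0065,"ty": 0.0283,"tz": 0.025,"ax": 0,"ay": 0,"az": 0,"fingers": 0.05}
    - {"tx": -0.0065,"ty": 0.0283,"tz": 0.025,"ax": 0,"ay": 0,"az": 0,"fingers": 0.05}
    - {"tx": -0.0065,"ty": 0.0282,"tz": 0.025,"ax": 0,"ay": 0,"az": 0,"fingers": 0.05}
    - {"tx": 0,"ty": 0,"tz": 0.025,"ax": 0,"ay": 0,"az": 0,"fingers": 0.05}

```text
clock: 29.33
ee_pos: [0.5142, -0.4467, 0.3135]
tool_rot: [[0.974, 0.225, 0.001], [0.225, -0.974, -0.004], [-0.0, 0.004, -1.0]]
wrist_force: [0.1, -1.3, 0.2]
grip_width: 0.0403
grip_force: 0.0
```

step_arm:
  series:
    - {"tx": 0,"ty": 0,"tz": 0.015,"ax": 0,"ay": 0,"az": 0,"fingers": 0.05}
    - {"tx": 0,"ty": 0,"tz": 0,"ax": 0,"ay": 0,"az": 0,"fingers": 0.05}
    - {"tx": 0,"ty": 0,"tz": 0,"ax": 0,"ay": 0,"az": 0,"fingers": 0.05}
    - {"tx": 0,"ty": 0,"tz": 0,"ax": 0,"ay": 0,"az": 0,"fingers": 0.05}
    - {"tx": 0,"ty": 0,"tz": 0,"ax": 0,"ay": 0,"az": 0,"fingers": 0.05}

```text
clock: 29.75
ee_pos: [0.5154, -0.4436, 0.3023]
tool_rot: [[0.974, 0.227, 0.003], [0.227, -0.974, -0.003], [0.002, 0.003, -1.0]]
wrist_force: [-0.1, -0.1, 1.3]
grip_width: 0.0405
grip_force: 0.0
```

```bash
python3 -c "
from h import *
c=wrist('wblk');rects(c,.058,.08,(.4,.62,-.54,-.38),30);rects(c,.018,.08,(.4,.62,-.50,-.38),30)
go(.5136,-.4437,.206,13)"
```

```text
wblk 29.75 [ 0.5154 -0.4436  0.3023] cam [ 0.587 -0.426  0.272] grip 0.040455599567105496
xy [ 0.514 -0.444] size [50.9 18.4] ang 14.0 z [0.0657 0.0668 0.0678] n 905
xy [ 0.5143 -0.444 ] size [60.1 32.4] ang 12.5 z [0.0244 0.0659 0.0677] n 1810
t 29.80 at [ 0.5153 -0.4438  0.3023] h0 13.12 tilt [ 0.0028 -0.0027] grip 0.0409 -> az 0.0020 rad tx -0.0016 ty -0.0005 tz 0.0963
```

step_arm:
  force: 70
  series:
    - {"tx": -0.001,"ty": 0,"tz": 0.025,"ax": 0,"ay": 0,"az": 0,"fingers": 0.05}
    - {"tx": 0,"ty": 0,"tz": 0.03,"ax": 0,"ay": 0,"az": 0,"fingers": 0.05}
    - {"tx": 0,"ty": 0,"tz": 0.025,"ax": 0,"ay": 0,"az": 0,"fingers": 0.05}
    - {"tx": 0,"ty": 0,"tz": 0.012,"ax": 0,"ay": 0,"az": 0,"fingers": 0.05}
    - {"tx": 0,"ty": 0,"tz": 0.003,"ax": 0,"ay": 0,"az": 0,"fingers": 0.05}

```text
clock: 30.22
ee_pos: [0.5127, -0.4432, 0.2028]
tool_rot: [[0.974, 0.226, -0.003], [0.226, -0.974, 0.003], [-0.002, -0.003, -1.0]]
wrist_force: [-0.3, 0.0, -0.2]
grip_width: 0.0405
grip_force: 0.0
```

step_arm:
  series:
    - {"tx": 0,"ty": 0,"tz": 0,"ax": 0,"ay": 0,"az": 0,"fingers": 0.05}
    - {"tx": 0,"ty": 0,"tz": 0,"ax": 0,"ay": 0,"az": 0,"fingers": 0.05}
    - {"tx": 0,"ty": 0,"tz": 0,"ax": 0,"ay": 0,"az": 0,"fingers": 0.05}
    - {"tx": 0,"ty": 0,"tz": 0,"ax": 0,"ay": 0,"az": 0,"fingers": 1}
    - {"tx": 0,"ty": 0,"tz": 0,"ax": 0,"ay": 0,"az": 0,"fingers": 1}

```text
clock: 30.63
ee_pos: [0.5139, -0.4447, 0.2065]
tool_rot: [[0.974, 0.226, 0.002], [0.226, -0.974, -0.002], [0.001, 0.002, -1.0]]
wrist_force: [-0.8, 1.2, 16.6]
grip_width: 0.0174
grip_force: 33.8
```

step_arm:
  series:
    - {"tx": 0,"ty": 0,"tz": 0,"ax": 0,"ay": 0,"az": 0,"fingers": 1}
    - {"tx": 0,"ty": 0,"tz": 0,"ax": 0,"ay": 0,"az": 0,"fingers": 1}
    - {"tx": 0,"ty": 0,"tz": 0,"ax": 0,"ay": 0,"az": 0,"fingers": 1}
    - {"tx": 0,"ty": 0,"tz": 0,"ax": 0,"ay": 0,"az": 0,"fingers": 1}
    - {"tx": 0,"ty": 0,"tz": 0,"ax": 0,"ay": 0,"az": 0,"fingers": 1}

```text
clock: 31.05
ee_pos: [0.514, -0.4449, 0.2066]
tool_rot: [[0.974, 0.226, 0.002], [0.226, -0.974, -0.002], [0.002, 0.003, -1.0]]
wrist_force: [-0.7, 0.2, 6.0]
grip_width: 0.0173
grip_force: 69.2
```

```bash
python3 -c "
from h import *
go(.5136,-.4437,.206,13)"
```

```text
t 31.05 at [ 0.514  -0.4449  0.2066] h0 13.05 tilt [ 0.0021 -0.0021] grip 0.0173 -> az 0.0009 rad tx -0.0002 ty -0.0012 tz 0.0006
```

step_arm:
  series:
    - {"tx": 0,"ty": 0,"tz": -0.01,"ax": 0,"ay": 0,"az": 0,"fingers": 1}
    - {"tx": 0,"ty": 0,"tz": -0.02,"ax": 0,"ay": 0,"az": 0,"fingers": 1}
    - {"tx": 0,"ty": 0,"tz": -0.025,"ax": 0,"ay": 0,"az": 0.092,"fingers": 1}
    - {"tx": 0,"ty": 0,"tz": -0.025,"ax": 0,"ay": 0,"az": 0.092,"fingers": 1}
    - {"tx": 0,"ty": 0,"tz": -0.02,"ax": 0,"ay": 0,"az": 0.092,"fingers": 1}

```text
clock: 31.47
ee_pos: [0.5132, -0.4441, 0.3062]
tool_rot: [[0.999, -0.053, -0.0], [-0.053, -0.999, 0.0], [-0.0, -0.0, -1.0]]
wrist_force: [0.3, 0.1, -0.5]
grip_width: 0.0171
grip_force: 68.3
```

step_arm:
  series:
    - {"tx": -0.002,"ty": -0.02,"tz": 0,"ax": 0,"ay": 0,"az": 0,"fingers": 1}
    - {"tx": -0.0035,"ty": -0.033,"tz": 0,"ax": 0,"ay": 0,"az": 0,"fingers": 1}
    - {"tx": -0.0035,"ty": -0.035,"tz": 0,"ax": 0,"ay": 0,"az": 0,"fingers": 1}
    - {"tx": -0.0035,"ty": -0.035,"tz": 0,"ax": 0,"ay": 0,"az": 0,"fingers": 1}
    - {"tx": -0.0035,"ty": -0.035,"tz": 0,"ax": 0,"ay": 0,"az": 0,"fingers": 1}

```text
clock: 31.88
ee_pos: [0.5041, -0.284, 0.3044]
tool_rot: [[0.999, -0.049, -0.001], [-0.049, -0.999, 0.001], [-0.001, -0.001, -1.0]]
wrist_force: [0.4, 0.9, -0.9]
grip_width: 0.0174
grip_force: 68.5
```

step_arm:
  series:
    - {"tx": -0.0038,"ty": -0.035,"tz": 0,"ax": 0,"ay": 0,"az": 0,"fingers": 1}
    - {"tx": -0.0038,"ty": -0.035,"tz": 0,"ax": 0,"ay": 0,"az": 0,"fingers": 1}
    - {"tx": -0.0038,"ty": -0.035,"tz": 0,"ax": 0,"ay": 0,"az": 0,"fingers": 1}
    - {"tx": -0.0038,"ty": -0.035,"tz": 0,"ax": 0,"ay": 0,"az": 0,"fingers": 1}
    - {"tx": -0.0038,"ty": -0.035,"tz": 0,"ax": 0,"ay": 0,"az": 0,"fingers": 1}

```text
clock: 32.3
ee_pos: [0.4935, -0.1082, 0.3046]
tool_rot: [[0.999, -0.049, -0.001], [-0.049, -0.999, 0.0], [-0.001, -0.0, -1.0]]
wrist_force: [1.1, 0.1, -1.2]
grip_width: 0.0172
grip_force: 68.5
```

step_arm:
  series:
    - {"tx": -0.0038,"ty": -0.035,"tz": 0,"ax": 0,"ay": 0,"az": 0,"fingers": 1}
    - {"tx": -0.0038,"ty": -0.035,"tz": 0,"ax": 0,"ay": 0,"az": 0,"fingers": 1}
    - {"tx": -0.0038,"ty": -0.025,"tz": 0,"ax": 0,"ay": 0,"az": 0,"fingers": 1}
    - {"tx": -0.001,"ty": -0.02,"tz": 0,"ax": 0,"ay": 0,"az": 0,"fingers": 1}
    - {"tx": 0,"ty": 0,"tz": 0,"ax": 0,"ay": 0,"az": 0,"fingers": 1}

```text
clock: 32.72
ee_pos: [0.4865, 0.0086, 0.3045]
tool_rot: [[0.999, -0.045, -0.002], [-0.045, -0.999, 0.002], [-0.002, -0.002, -1.0]]
wrist_force: [-0.7, 0.9, -0.6]
grip_width: 0.0171
grip_force: 68.6
```

step_arm:
  series:
    - {"tx": 0,"ty": 0,"tz": 0,"ax": 0,"ay": 0,"az": 0,"fingers": 1}
    - {"tx": 0,"ty": 0,"tz": 0,"ax": 0,"ay": 0,"az": 0,"fingers": 1}
    - {"tx": 0,"ty": 0,"tz": 0,"ax": 0,"ay": 0,"az": 0,"fingers": 1}
    - {"tx": 0,"ty": 0,"tz": 0,"ax": 0,"ay": 0,"az": 0,"fingers": 1}
    - {"tx": 0,"ty": 0,"tz": 0,"ax": 0,"ay": 0,"az": 0,"fingers": 1}

```text
clock: 33.13
ee_pos: [0.4876, 0.0047, 0.3047]
tool_rot: [[0.999, -0.05, -0.0], [-0.05, -0.999, -0.0], [-0.0, 0.0, -1.0]]
wrist_force: [0.5, -0.5, -1.9]
grip_width: 0.017
grip_force: 68.6
```

```bash
python3 -c "
from h import *
c=wrist('wrail');print('rail');rects(c,.049,.065,(.42,.75,-.06,.08),60);print('bed');rects(c,.005,.040,(.42,.75,-.08,.08),300);print('blk');rects(c,.095,.18,(.4,.6,-.05,.06),60)
go(.4891,.0048,.2536,-2.8)"
```

```text
wrail 33.1333 [0.4876 0.0047 0.3047] cam [0.561 0.001 0.274] grip 0.017023152110286217
rail
xy [0.5705 0.0009] size [ 16.7 130.8] ang 87.1 z [0.054  0.0549 0.0561] n 2112
bed
xy [ 0.5434 -0.0249] size [ 36.3 210.2] ang 87.2 z [0.013  0.014  0.0154] n 6419
xy [0.5462 0.0297] size [ 36.6 210.1] ang 86.9 z [0.013  0.014  0.0155] n 6458
blk
xy [0.4968 0.0033] size [57.9 58.9] ang 40.6 z [0.123  0.1647 0.178 ] n 1681
t 33.18 at [0.4876 0.0047 0.3047] h0 -2.84 tilt [-0.0001 -0.0001] grip 0.0174 -> az -0.0007 rad tx 0.0015 ty -0.0001 tz 0.0511
```

View pics/wrail.png

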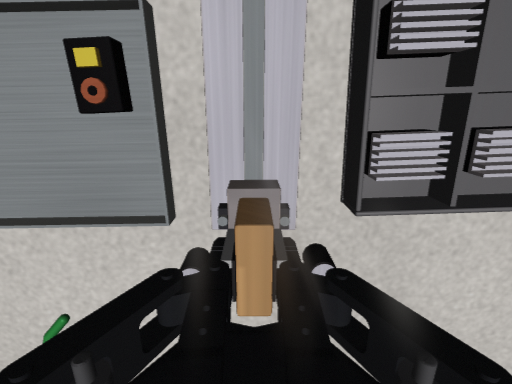

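step_arm:
  series:
    - {"tx": 0,"ty": 0,"tz": 0.01,"ax": 0,"ay": 0,"az": 0,"fingers": 1}
    - {"tx": 0,"ty": 0,"tz": 0.015,"ax": 0,"ay": 0,"az": 0,"fingers": 1}
    - {"tx": 0,"ty": 0,"tz": 0.01,"ax": 0,"ay": 0,"az": 0,"fingers": 1}
    - {"tx": 0,"ty": 0,"tz": 0.004,"ax": 0,"ay": 0,"az": 0,"fingers": 1}
    - {"tx": 0,"ty": 0,"tz": 0,"ax": 0,"ay": 0,"az": 0,"fingers": 1}

```text
clock: 33.6
ee_pos: [0.4866, 0.0055, 0.2639]
tool_rot: [[0.999, -0.048, -0.004], [-0.048, -0.999, 0.0], [-0.004, -0.0, -1.0]]
wrist_force: [-0.3, -1.3, -1.2]
grip_width: 0.0169
grip_force: 68.6
```

step_arm:
  series:
    - {"tx": 0,"ty": 0,"tz": 0,"ax": 0,"ay": 0,"az": 0,"fingers": 1}
    - {"tx": 0,"ty": 0,"tz": 0.001,"ax": 0,"ay": 0,"az": 0,"fingers": 1}
    - {"tx": 0,"ty": 0,"tz": 0.001,"ax": 0,"ay": 0,"az": 0,"fingers": 1}
    - {"tx": 0,"ty": 0,"tz": 0,"ax": 0,"ay": 0,"az": 0,"fingers": 1}
    - {"tx": 0,"ty": 0,"tz": 0,"ax": 0,"ay": 0,"az": 0,"fingers": 1}

```text
clock: 34.02
ee_pos: [0.4878, 0.0056, 0.2642]
tool_rot: [[0.999, -0.048, 0.001], [-0.048, -0.999, -0.0], [0.001, -0.0, -1.0]]
wrist_force: [0.6, -0.7, -1.7]
grip_width: 0.0171
grip_force: 68.6
```

step_arm:
  series:
    - {"tx": 0,"ty": 0,"tz": 0.001,"ax": 0,"ay": 0,"az": 0,"fingers": 1}
    - {"tx": 0,"ty": 0,"tz": 0.001,"ax": 0,"ay": 0,"az": 0,"fingers": 1}
    - {"tx": 0,"ty": 0,"tz": 0.001,"ax": 0,"ay": 0,"az": 0,"fingers": 1}
    - {"tx": 0,"ty": 0,"tz": 0,"ax": 0,"ay": 0,"az": 0,"fingers": 1}
    - {"tx": 0,"ty": 0,"tz": 0,"ax": 0,"ay": 0,"az": 0,"fingers": 1}

```text
clock: 34.43
ee_pos: [0.4875, 0.0056, 0.2607]
tool_rot: [[0.999, -0.048, -0.0], [-0.048, -0.999, 0.0], [-0.0, -0.0, -1.0]]
wrist_force: [0.4, 0.2, -1.2]
grip_width: 0.017
grip_force: 68.6
```

step_arm:
  series:
    - {"tx": 0,"ty": 0,"tz": 0.001,"ax": 0,"ay": 0,"az": 0,"fingers": 1}
    - {"tx": 0,"ty": 0,"tz": 0.001,"ax": 0,"ay": 0,"az": 0,"fingers": 1}
    - {"tx": 0,"ty": 0,"tz": 0.001,"ax": 0,"ay": 0,"az": 0,"fingers": 1}
    - {"tx": 0,"ty": 0,"tz": 0,"ax": 0,"ay": 0,"az": 0,"fingers": 1}
    - {"tx": 0,"ty": 0,"tz": 0,"ax": 0,"ay": 0,"az": 0,"fingers": 1}

```text
clock: 34.85
ee_pos: [0.4877, 0.0056, 0.2579]
tool_rot: [[0.999, -0.048, 0.0], [-0.048, -0.999, 0.0], [0.0, -0.0, -1.0]]
wrist_force: [-1.2, 0.0, 0.9]
grip_width: 0.0172
grip_force: 68.8
```

step_arm:
  series:
    - {"tx": 0,"ty": 0,"tz": 0.001,"ax": 0,"ay": 0,"az": 0,"fingers": 1}
    - {"tx": 0,"ty": 0,"tz": 0.001,"ax": 0,"ay": 0,"az": 0,"fingers": 1}
    - {"tx": 0,"ty": 0,"tz": 0.001,"ax": 0,"ay": 0,"az": 0,"fingers": 1}
    - {"tx": 0,"ty": 0,"tz": 0,"ax": 0,"ay": 0,"az": 0,"fingers": 1}
    - {"tx": 0,"ty": 0,"tz": 0,"ax": 0,"ay": 0,"az": 0,"fingers": 1}

```text
clock: 35.27
ee_pos: [0.4877, 0.0055, 0.2549]
tool_rot: [[0.999, -0.048, 0.0], [-0.048, -0.999, -0.0], [0.0, 0.0, -1.0]]
wrist_force: [-0.8, -0.1, 2.2]
grip_width: 0.0169
grip_force: 69.1
```

step_arm:
  series:
    - {"tx": 0,"ty": 0,"tz": 0,"ax": 0,"ay": 0,"az": 0,"fingers": 1}
    - {"tx": 0,"ty": 0,"tz": 0,"ax": 0,"ay": 0,"az": 0,"fingers": 1}
    - {"tx": 0,"ty": 0,"tz": 0,"ax": 0,"ay": 0,"az": 0,"fingers": 1}
    - {"tx": 0,"ty": 0,"tz": 0,"ax": 0,"ay": 0,"az": 0,"fingers": 1}
    - {"tx": 0,"ty": 0,"tz": 0,"ax": 0,"ay": 0,"az": 0,"fingers": 1}

```text
clock: 35.68
ee_pos: [0.4876, 0.0055, 0.2548]
tool_rot: [[0.999, -0.048, 0.0], [-0.048, -0.999, -0.0], [0.0, 0.0, -1.0]]
wrist_force: [-1.2, 0.7, 1.8]
grip_width: 0.017
grip_force: 69.1
```

step_arm:
  series:
    - {"tx": 0.002,"ty": 0,"tz": 0.0007,"ax": 0,"ay": 0,"az": 0,"fingers": 1}
    - {"tx": 0.004,"ty": 0,"tz": 0,"ax": 0,"ay": 0,"az": 0,"fingers": 1}
    - {"tx": 0.005,"ty": 0,"tz": 0,"ax": 0,"ay": 0,"az": 0,"fingers": 1}
    - {"tx": 0.005,"ty": 0,"tz": 0,"ax": 0,"ay": 0,"az": 0,"fingers": 1}
    - {"tx": 0.005,"ty": 0,"tz": 0,"ax": 0,"ay": 0,"az": 0,"fingers": 1}

```text
clock: 36.1
ee_pos: [0.5092, 0.0045, 0.254]
tool_rot: [[0.999, -0.048, -0.0], [-0.048, -0.999, -0.0], [-0.0, 0.0, -1.0]]
wrist_force: [-1.2, 0.0, 1.9]
grip_width: 0.0172
grip_force: 69.2
```

step_arm:
  series:
    - {"tx": 0.005,"ty": 0,"tz": 0,"ax": 0,"ay": 0,"az": 0,"fingers": 1}
    - {"tx": 0.005,"ty": 0,"tz": 0,"ax": 0,"ay": 0,"az": 0,"fingers": 1}
    - {"tx": 0.005,"ty": 0,"tz": 0,"ax": 0,"ay": 0,"az": 0,"fingers": 1}
    - {"tx": 0.005,"ty": 0,"tz": 0,"ax": 0,"ay": 0,"az": 0,"fingers": 1}
    - {"tx": 0.005,"ty": 0,"tz": 0,"ax": 0,"ay": 0,"az": 0,"fingers": 1}

```text
clock: 36.52
ee_pos: [0.5341, 0.0033, 0.254]
tool_rot: [[0.999, -0.048, -0.0], [-0.048, -0.999, 0.0], [-0.0, -0.0, -1.0]]
wrist_force: [-2.8, 0.6, 3.2]
grip_width: 0.0171
grip_force: 69.2
```

step_arm:
  series:
    - {"tx": 0.005,"ty": 0,"tz": 0,"ax": 0,"ay": 0,"az": 0,"fingers": 1}
    - {"tx": 0.005,"ty": 0,"tz": 0,"ax": 0,"ay": 0,"az": 0,"fingers": 1}
    - {"tx": 0.005,"ty": 0,"tz": 0,"ax": 0,"ay": 0,"az": 0,"fingers": 1}
    - {"tx": 0.005,"ty": 0,"tz": 0,"ax": 0,"ay": 0,"az": 0,"fingers": 1}
    - {"tx": 0.005,"ty": 0,"tz": 0,"ax": 0,"ay": 0,"az": 0,"fingers": 1}

```text
clock: 36.93
ee_pos: [0.559, 0.0021, 0.2541]
tool_rot: [[0.999, -0.048, 0.0], [-0.048, -0.999, 0.0], [0.0, -0.0, -1.0]]
wrist_force: [-2.2, -0.4, 3.0]
grip_width: 0.0174
grip_force: 69.2
```

step_arm:
  series:
    - {"tx": 0.005,"ty": 0,"tz": 0,"ax": 0,"ay": 0,"az": 0,"fingers": 1}
    - {"tx": 0.005,"ty": 0,"tz": 0,"ax": 0,"ay": 0,"az": 0,"fingers": 1}
    - {"tx": 0.005,"ty": 0,"tz": 0,"ax": 0,"ay": 0,"az": 0,"fingers": 1}
    - {"tx": 0.005,"ty": 0,"tz": 0,"ax": 0,"ay": 0,"az": 0,"fingers": 1}
    - {"tx": 0.005,"ty": 0,"tz": 0,"ax": 0,"ay": 0,"az": 0,"fingers": 1}

```text
clock: 37.35
ee_pos: [0.584, 0.0009, 0.2541]
tool_rot: [[0.999, -0.048, 0.0], [-0.048, -0.999, -0.0], [0.0, 0.0, -1.0]]
wrist_force: [-3.1, -0.3, 2.2]
grip_width: 0.0172
grip_force: 69.2
```

step_arm:
  series:
    - {"tx": 0.005,"ty": 0,"tz": 0,"ax": 0,"ay": 0,"az": 0,"fingers": 1}
    - {"tx": 0.005,"ty": 0,"tz": 0,"ax": 0,"ay": 0,"az": 0,"fingers": 1}
    - {"tx": 0.005,"ty": 0,"tz": 0,"ax": 0,"ay": 0,"az": 0,"fingers": 1}
    - {"tx": 0.005,"ty": 0,"tz": 0,"ax": 0,"ay": 0,"az": 0,"fingers": 1}
    - {"tx": 0.005,"ty": 0,"tz": 0,"ax": 0,"ay": 0,"az": 0,"fingers": 1}

```text
clock: 37.77
ee_pos: [0.6089, -0.0003, 0.2541]
tool_rot: [[0.999, -0.048, -0.0], [-0.048, -0.999, 0.0], [-0.0, -0.0, -1.0]]
wrist_force: [-2.0, 0.5, 3.1]
grip_width: 0.0173
grip_force: 69.2
```

step_arm:
  series:
    - {"tx": 0.005,"ty": 0,"tz": 0,"ax": 0,"ay": 0,"az": 0,"fingers": 1}
    - {"tx": 0.005,"ty": 0,"tz": 0,"ax": 0,"ay": 0,"az": 0,"fingers": 1}
    - {"tx": 0.005,"ty": 0,"tz": 0,"ax": 0,"ay": 0,"az": 0,"fingers": 1}
    - {"tx": 0.005,"ty": 0,"tz": 0,"ax": 0,"ay": 0,"az": 0,"fingers": 1}
    - {"tx": 0.005,"ty": 0,"tz": 0,"ax": 0,"ay": 0,"az": 0,"fingers": 1}

```text
clock: 38.18
ee_pos: [0.6339, -0.0015, 0.2541]
tool_rot: [[0.999, -0.048, -0.0], [-0.048, -0.999, 0.0], [-0.0, 0.0, -1.0]]
wrist_force: [-1.7, 0.2, 1.9]
grip_width: 0.0171
grip_force: 69.2
```

step_arm:
  series:
    - {"tx": 0.005,"ty": 0,"tz": 0,"ax": 0,"ay": 0,"az": 0,"fingers": 1}
    - {"tx": 0.005,"ty": 0,"tz": 0,"ax": 0,"ay": 0,"az": 0,"fingers": 1}
    - {"tx": 0.005,"ty": 0,"tz": 0,"ax": 0,"ay": 0,"az": 0,"fingers": 1}
    - {"tx": 0.005,"ty": 0,"tz": 0,"ax": 0,"ay": 0,"az": 0,"fingers": 1}
    - {"tx": 0.005,"ty": 0,"tz": 0,"ax": 0,"ay": 0,"az": 0,"fingers": 1}

```text
clock: 38.6
ee_pos: [0.6589, -0.0027, 0.2541]
tool_rot: [[0.999, -0.048, -0.0], [-0.048, -0.999, 0.0], [-0.0, -0.0, -1.0]]
wrist_force: [-3.0, 0.7, 3.0]
grip_width: 0.0171
grip_force: 69.2
```

step_arm:
  series:
    - {"tx": 0,"ty": 0,"tz": 0,"ax": 0,"ay": 0,"az": 0,"fingers": 1}
    - {"tx": 0,"ty": 0,"tz": 0,"ax": 0,"ay": 0,"az": 0,"fingers": 1}
    - {"tx": 0,"ty": 0,"tz": 0,"ax": 0,"ay": 0,"az": 0,"fingers": 1}
    - {"tx": 0,"ty": 0,"tz": 0,"ax": 0,"ay": 0,"az": 0,"fingers": 1}
    - {"tx": 0,"ty": 0,"tz": 0,"ax": 0,"ay": 0,"az": 0,"fingers": 1}

```text
clock: 39.02
ee_pos: [0.6591, -0.0028, 0.2548]
tool_rot: [[0.999, -0.048, 0.003], [-0.048, -0.999, -0.0], [0.003, 0.0, -1.0]]
wrist_force: [2.3, 0.1, 2.5]
grip_width: 0.0173
grip_force: 69.2
```

step_arm:
  series:
    - {"tx": 0,"ty": 0,"tz": -0.006,"ax": 0,"ay": 0,"az": 0,"fingers": 1}
    - {"tx": 0,"ty": 0,"tz": -0.012,"ax": 0,"ay": 0,"az": 0,"fingers": 1}
    - {"tx": 0,"ty": 0,"tz": -0.02,"ax": 0,"ay": 0,"az": 0,"fingers": 1}
    - {"tx": 0,"ty": 0,"tz": -0.02,"ax": 0,"ay": 0,"az": -0.06,"fingers": 1}
    - {"tx": 0,"ty": 0,"tz": 0,"ax": 0,"ay": 0,"az": -0.06,"fingers": 1}

```text
clock: 39.43
ee_pos: [0.6595, -0.0027, 0.317]
tool_rot: [[0.997, 0.075, 0.006], [0.075, -0.997, -0.0], [0.006, 0.001, -1.0]]
wrist_force: [1.6, 0.1, -1.0]
grip_width: 0.0169
grip_force: 68.7
```

step_arm:
  series:
    - {"tx": -0.01,"ty": 0.02,"tz": 0,"ax": 0,"ay": 0,"az": 0,"fingers": 1}
    - {"tx": -0.014,"ty": 0.033,"tz": 0,"ax": 0,"ay": 0,"az": 0,"fingers": 1}
    - {"tx": -0.014,"ty": 0.033,"tz": 0,"ax": 0,"ay": 0,"az": 0,"fingers": 1}
    - {"tx": -0.014,"ty": 0.033,"tz": 0,"ax": 0,"ay": 0,"az": 0,"fingers": 1}
    - {"tx": -0.014,"ty": 0.033,"tz": 0,"ax": 0,"ay": 0,"az": 0,"fingers": 1}

```text
clock: 39.85
ee_pos: [0.602, -0.1599, 0.3121]
tool_rot: [[0.997, 0.073, -0.002], [0.073, -0.997, 0.001], [-0.002, -0.001, -1.0]]
wrist_force: [0.3, -0.3, -1.2]
grip_width: 0.017
grip_force: 68.6
```

step_arm:
  series:
    - {"tx": -0.014,"ty": 0.033,"tz": 0,"ax": 0,"ay": 0,"az": 0,"fingers": 1}
    - {"tx": -0.014,"ty": 0.033,"tz": 0,"ax": 0,"ay": 0,"az": 0,"fingers": 1}
    - {"tx": -0.014,"ty": 0.033,"tz": 0,"ax": 0,"ay": 0,"az": 0,"fingers": 1}
    - {"tx": -0.014,"ty": 0.033,"tz": 0,"ax": 0,"ay": 0,"az": 0,"fingers": 1}
    - {"tx": -0.014,"ty": 0.033,"tz": 0,"ax": 0,"ay": 0,"az": 0,"fingers": 1}

```text
clock: 40.27
ee_pos: [0.544, -0.3297, 0.3121]
tool_rot: [[0.997, 0.072, -0.002], [0.072, -0.997, 0.001], [-0.002, -0.001, -1.0]]
wrist_force: [1.0, 0.3, -1.3]
grip_width: 0.0171
grip_force: 68.6
```

step_arm:
  series:
    - {"tx": -0.014,"ty": 0.033,"tz": 0,"ax": 0,"ay": 0,"az": 0,"fingers": 1}
    - {"tx": -0.014,"ty": 0.03,"tz": 0,"ax": 0,"ay": 0,"az": 0,"fingers": 1}
    - {"tx": -0.012,"ty": 0.02,"tz": 0,"ax": 0,"ay": 0,"az": 0,"fingers": 1}
    - {"tx": -0.003,"ty": 0.012,"tz": 0,"ax": 0,"ay": 0,"az": 0,"fingers": 1}
    - {"tx": 0,"ty": 0.01,"tz": 0,"ax": 0,"ay": 0,"az": 0,"fingers": 1}

```text
clock: 40.68
ee_pos: [0.5089, -0.4374, 0.3119]
tool_rot: [[0.998, 0.07, -0.001], [0.07, -0.998, 0.002], [-0.001, -0.002, -1.0]]
wrist_force: [0.5, -0.4, -1.1]
grip_width: 0.0171
grip_force: 68.7
```

step_arm:
  series:
    - {"tx": 0,"ty": 0,"tz": 0,"ax": 0,"ay": 0,"az": 0,"fingers": 1}
    - {"tx": 0,"ty": 0,"tz": 0,"ax": 0,"ay": 0,"az": 0,"fingers": 1}
    - {"tx": 0,"ty": 0,"tz": 0,"ax": 0,"ay": 0,"az": 0,"fingers": 1}
    - {"tx": 0,"ty": 0,"tz": 0,"ax": 0,"ay": 0,"az": 0,"fingers": 1}
    - {"tx": 0,"ty": 0,"tz": 0,"ax": 0,"ay": 0,"az": 0,"fingers": 1}

```text
clock: 41.1
ee_pos: [0.5108, -0.4351, 0.312]
tool_rot: [[0.997, 0.074, -0.0], [0.074, -0.997, 0.001], [-0.0, -0.001, -1.0]]
wrist_force: [-0.0, 0.6, -1.0]
grip_width: 0.0172
grip_force: 68.7
```

```bash
python3 -c "
from h import *
go(.507,-.4424,.2066,4)"
```

```text
t 41.10 at [ 0.5108 -0.4351  0.312 ] h0 4.22 tilt [-0.0004  0.0007] grip 0.0172 -> az 0.0038 rad tx -0.0043 ty 0.0070 tz 0.1054
```

step_arm:
  series:
    - {"tx": -0.004,"ty": 0.007,"tz": 0.015,"ax": 0,"ay": 0,"az": 0,"fingers": 1}
    - {"tx": 0,"ty": 0,"tz": 0.03,"ax": 0,"ay": 0,"az": 0,"fingers": 1}
    - {"tx": 0,"ty": 0,"tz": 0.03,"ax": 0,"ay": 0,"az": 0,"fingers": 1}
    - {"tx": 0,"ty": 0,"tz": 0.018,"ax": 0,"ay": 0,"az": 0,"fingers": 1}
    - {"tx": 0,"ty": 0,"tz": 0.006,"ax": 0,"ay": 0,"az": 0,"fingers": 1}

```text
clock: 41.52
ee_pos: [0.5046, -0.442, 0.2074]
tool_rot: [[0.997, 0.072, -0.007], [0.072, -0.997, 0.006], [-0.006, -0.007, -1.0]]
wrist_force: [-1.3, 1.1, -2.0]
grip_width: 0.0172
grip_force: 68.7
```

step_arm:
  series:
    - {"tx": 0,"ty": 0,"tz": 0.002,"ax": 0,"ay": 0,"az": 0,"fingers": 1}
    - {"tx": 0,"ty": 0,"tz": 0.002,"ax": 0,"ay": 0,"az": 0,"fingers": 1}
    - {"tx": 0,"ty": 0,"tz": 0.001,"ax": 0,"ay": 0,"az": 0,"fingers": 1}
    - {"tx": 0,"ty": 0,"tz": 0,"ax": 0,"ay": 0,"az": 0,"fingers": 1}
    - {"tx": 0,"ty": 0,"tz": 0,"ax": 0,"ay": 0,"az": 0,"fingers": 1}

```text
clock: 41.93
ee_pos: [0.5072, -0.4443, 0.2097]
tool_rot: [[0.997, 0.072, 0.002], [0.072, -0.997, -0.002], [0.002, 0.002, -1.0]]
wrist_force: [0.4, -0.0, -1.5]
grip_width: 0.017
grip_force: 68.7
```

Not yet down; 3 mm more.

step_arm:
  series:
    - {"tx": 0,"ty": 0,"tz": 0.001,"ax": 0,"ay": 0,"az": 0,"fingers": 1}
    - {"tx": 0,"ty": 0,"tz": 0.001,"ax": 0,"ay": 0,"az": 0,"fingers": 1}
    - {"tx": 0,"ty": 0,"tz": 0.001,"ax": 0,"ay": 0,"az": 0,"fingers": 1}
    - {"tx": 0,"ty": 0,"tz": 0,"ax": 0,"ay": 0,"az": 0,"fingers": 1}
    - {"tx": 0,"ty": 0,"tz": 0,"ax": 0,"ay": 0,"az": 0,"fingers": 1}

```text
clock: 42.35
ee_pos: [0.507, -0.444, 0.2066]
tool_rot: [[0.997, 0.072, 0.001], [0.072, -0.997, -0.001], [0.001, 0.001, -1.0]]
wrist_force: [-1.6, 1.4, 6.5]
grip_width: 0.017
grip_force: 69.5
```

step_arm:
  series:
    - {"tx": 0,"ty": 0,"tz": 0,"ax": 0,"ay": 0,"az": 0,"fingers": 0.05}
    - {"tx": 0,"ty": 0,"tz": 0,"ax": 0,"ay": 0,"az": 0,"fingers": 0.05}
    - {"tx": 0,"ty": 0,"tz": 0,"ax": 0,"ay": 0,"az": 0,"fingers": 0.05}
    - {"tx": 0,"ty": 0,"tz": -0.01,"ax": 0,"ay": 0,"az": 0,"fingers": 0.05}
    - {"tx": 0,"ty": 0,"tz": -0.02,"ax": 0,"ay": 0,"az": 0,"fingers": 0.05}

```text
clock: 42.77
ee_pos: [0.5053, -0.4425, 0.2322]
tool_rot: [[0.997, 0.072, -0.005], [0.072, -0.997, 0.005], [-0.005, -0.005, -1.0]]
wrist_force: [-0.9, -0.3, -0.2]
grip_width: 0.0408
grip_force: 0.0
```

step_arm:
  series:
    - {"tx": 0,"ty": 0,"tz": -0.035,"ax": 0,"ay": 0,"az": 0,"fingers": 0.05}
    - {"tx": 0,"ty": 0,"tz": -0.035,"ax": 0,"ay": 0,"az": 0,"fingers": 0.05}
    - {"tx": 0,"ty": 0,"tz": -0.04,"ax": 0,"ay": 0,"az": 0,"fingers": 0.05}
    - {"tx": 0,"ty": 0,"tz": 0,"ax": 0,"ay": 0,"az": 0,"fingers": 0.05}
    - {"tx": 0,"ty": 0,"tz": 0,"ax": 0,"ay": 0,"az": 0,"fingers": 0.05}

```text
clock: 43.18
ee_pos: [0.5078, -0.4448, 0.3504]
tool_rot: [[0.997, 0.072, 0.007], [0.072, -0.997, -0.007], [0.006, 0.007, -1.0]]
wrist_force: [0.4, -0.0, -0.2]
grip_width: 0.0406
grip_force: 0.0
```

```bash
python3 -c "
from h import *
c=wrist('wend');rects(c,.058,.08,(.4,.62,-.54,-.38),30);rects(c,.018,.08,(.4,.62,-.50,-.38),30)
go(.47,.43,.36,4)"
```

```text
wend 43.1833 [ 0.5078 -0.4448  0.3504] cam [ 0.582 -0.439  0.32 ] grip 0.04058936890910634
xy [ 0.5075 -0.4438] size [49.9 18.1] ang 3.5 z [0.0658 0.0669 0.068 ] n 880
xy [ 0.5071 -0.4438] size [61.  32.3] ang 3.2 z [0.0245 0.0657 0.0678] n 1794
t 43.23 at [ 0.5069 -0.444   0.3473] h0 4.12 tilt [ 0.0025 -0.0025] grip 0.0406 -> az 0.0020 rad tx 0.0241 ty -0.8745 tz -0.0127
```

View pics/wend.png

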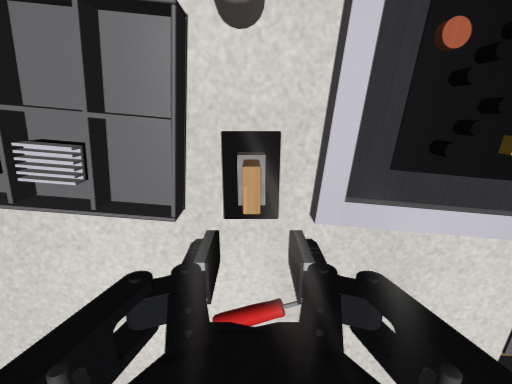

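step_arm:
  series:
    - {"tx": 0.001,"ty": -0.035,"tz": 0,"ax": 0,"ay": 0,"az": 0,"fingers": 1}
    - {"tx": 0.001,"ty": -0.035,"tz": 0,"ax": 0,"ay": 0,"az": 0,"fingers": 1}
    - {"tx": 0.001,"ty": -0.035,"tz": 0,"ax": 0,"ay": 0,"az": 0,"fingers": 1}
    - {"tx": 0.001,"ty": -0.035,"tz": 0,"ax": 0,"ay": 0,"az": 0,"fingers": 1}
    - {"tx": 0.001,"ty": -0.035,"tz": 0,"ax": 0,"ay": 0,"az": 0,"fingers": 1}

```text
clock: 43.65
ee_pos: [0.4977, -0.2668, 0.3426]
tool_rot: [[0.997, 0.071, -0.004], [0.071, -0.997, 0.003], [-0.004, -0.003, -1.0]]
wrist_force: [1.5, 0.7, -0.4]
grip_width: 0.0001
grip_force: 0.0
```

step_arm:
  series:
    - {"tx": 0.001,"ty": -0.035,"tz": 0,"ax": 0,"ay": 0,"az": 0,"fingers": 1}
    - {"tx": 0.001,"ty": -0.035,"tz": 0,"ax": 0,"ay": 0,"az": 0,"fingers": 1}
    - {"tx": 0.001,"ty": -0.035,"tz": 0,"ax": 0,"ay": 0,"az": 0,"fingers": 1}
    - {"tx": 0.001,"ty": -0.035,"tz": 0,"ax": 0,"ay": 0,"az": 0,"fingers": 1}
    - {"tx": 0.001,"ty": -0.035,"tz": 0,"ax": 0,"ay": 0,"az": 0,"fingers": 1}

```text
clock: 44.07
ee_pos: [0.4901, -0.092, 0.343]
tool_rot: [[0.997, 0.071, -0.004], [0.071, -0.997, 0.001], [-0.004, -0.002, -1.0]]
wrist_force: [0.8, -0.3, -0.2]
grip_width: -0.0
grip_force: 0.0
```

step_arm:
  series:
    - {"tx": 0.001,"ty": -0.035,"tz": 0,"ax": 0,"ay": 0,"az": 0,"fingers": 1}
    - {"tx": 0.001,"ty": -0.035,"tz": 0,"ax": 0,"ay": 0,"az": 0,"fingers": 1}
    - {"tx": 0.001,"ty": -0.035,"tz": 0,"ax": 0,"ay": 0,"az": 0,"fingers": 1}
    - {"tx": 0.001,"ty": -0.035,"tz": 0,"ax": 0,"ay": 0,"az": 0,"fingers": 1}
    - {"tx": 0.001,"ty": -0.035,"tz": 0,"ax": 0,"ay": 0,"az": 0,"fingers": 1}

```text
clock: 44.48
ee_pos: [0.4824, 0.0825, 0.3431]
tool_rot: [[0.997, 0.072, -0.004], [0.072, -0.997, -0.0], [-0.004, 0.0, -1.0]]
wrist_force: [1.2, -0.4, -0.1]
grip_width: 0.0002
grip_force: 0.0
```

step_arm:
  series:
    - {"tx": 0.001,"ty": -0.035,"tz": 0,"ax": 0,"ay": 0,"az": 0,"fingers": 1}
    - {"tx": 0.001,"ty": -0.035,"tz": 0,"ax": 0,"ay": 0,"az": 0,"fingers": 1}
    - {"tx": 0.001,"ty": -0.035,"tz": 0,"ax": 0,"ay": 0,"az": 0,"fingers": 1}
    - {"tx": 0.001,"ty": -0.035,"tz": 0,"ax": 0,"ay": 0,"az": 0,"fingers": 1}
    - {"tx": 0.001,"ty": -0.035,"tz": 0,"ax": 0,"ay": 0,"az": 0,"fingers": 1}

```text
clock: 44.9
ee_pos: [0.475, 0.2572, 0.3429]
tool_rot: [[0.997, 0.072, -0.004], [0.072, -0.997, -0.002], [-0.004, 0.002, -1.0]]
wrist_force: [0.6, 0.2, 0.4]
grip_width: 0.0001
grip_force: 0.0
```

step_arm:
  series:
    - {"tx": 0.001,"ty": -0.035,"tz": 0,"ax": 0,"ay": 0,"az": 0,"fingers": 1}
    - {"tx": 0.001,"ty": -0.035,"tz": 0,"ax": 0,"ay": 0,"az": 0,"fingers": 1}
    - {"tx": 0.001,"ty": -0.035,"tz": 0,"ax": 0,"ay": 0,"az": 0,"fingers": 1}
    - {"tx": 0.001,"ty": -0.035,"tz": 0,"ax": 0,"ay": 0,"az": 0,"fingers": 1}
    - {"tx": 0.001,"ty": -0.035,"tz": 0,"ax": 0,"ay": 0,"az": 0,"fingers": 1}

```text
clock: 45.32
ee_pos: [0.4676, 0.4319, 0.3424]
tool_rot: [[0.997, 0.072, -0.004], [0.072, -0.997, -0.003], [-0.004, 0.003, -1.0]]
wrist_force: [0.6, 0.1, 0.2]
grip_width: -0.0001
grip_force: 0.0
```

step_arm:
  series:
    - {"tx": 0,"ty": 0,"tz": 0,"ax": 0,"ay": 0,"az": 0,"fingers": 1}
    - {"tx": 0,"ty": 0,"tz": 0,"ax": 0,"ay": 0,"az": 0,"fingers": 1}
    - {"tx": 0,"ty": 0,"tz": 0,"ax": 0,"ay": 0,"az": 0,"fingers": 1}
    - {"tx": 0,"ty": 0,"tz": 0,"ax": 0,"ay": 0,"az": 0,"fingers": 1}
    - {"tx": 0,"ty": 0,"tz": 0,"ax": 0,"ay": 0,"az": 0,"fingers": 1}

```text
clock: 45.73
ee_pos: [0.4689, 0.4294, 0.3443]
tool_rot: [[0.998, 0.07, -0.001], [0.07, -0.998, -0.001], [-0.001, 0.001, -1.0]]
wrist_force: [-0.2, -0.5, 0.3]
grip_width: 0.0003
grip_force: 0.0
```

```bash
python3 -c "
from h import *
from cell import env
c=wrist('wbtn');print([(b['conf'],np.round(np.array(b['bbox'])*[512,384,512,384])) for b in env.boxes_of('wrist','button_top')])
for lo in(.01,.017,.02): rects(c,lo,.06,(.46,.57,.40,.50),30)
go(.517,.449,.22,4)"
```

```text
wbtn 45.7333 [0.4689 0.4294 0.3443] cam [0.543 0.435 0.313] grip 0.00026923210314415576
[(0.91, array([224., 119.,  32.,  27.]))]
xy [0.517  0.4475] size [47. 46.] ang 90.0 z [0.0112 0.013  0.0228] n 1747
xy [0.5165 0.4475] size [31. 31.] ang 90.0 z [0.0206 0.0219 0.0232] n 763
xy [0.517 0.447] size [30. 30.] ang 90.0 z [0.0209 0.022  0.0232] n 730
t 45.83 at [0.4691 0.4296 0.345 ] h0 4.02 tilt [-0.0004 -0.0004] grip -0.0002 -> az 0.0004 rad tx 0.0492 ty -0.0160 tz 0.1250
```

View pics/wbtn.png

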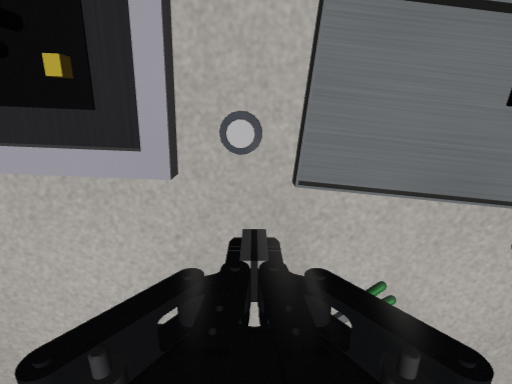

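step_arm:
  series:
    - {"tx": 0.0245,"ty": -0.0073,"tz": 0.02,"ax": 0,"ay": 0,"az": 0,"fingers": 1}
    - {"tx": 0.0245,"ty": -0.0073,"tz": 0.025,"ax": 0,"ay": 0,"az": 0,"fingers": 1}
    - {"tx": 0,"ty": 0,"tz": 0.035,"ax": 0,"ay": 0,"az": 0,"fingers": 1}
    - {"tx": 0,"ty": 0,"tz": 0.035,"ax": 0,"ay": 0,"az": 0,"fingers": 1}
    - {"tx": 0,"ty": 0,"tz": 0.02,"ax": 0,"ay": 0,"az": 0,"fingers": 1}

```text
clock: 46.25
ee_pos: [0.516, 0.447, 0.2061]
tool_rot: [[0.998, 0.07, -0.004], [0.07, -0.998, -0.003], [-0.004, 0.003, -1.0]]
wrist_force: [-0.5, -0.8, -0.9]
grip_width: -0.0004
grip_force: 0.0
```

step_arm:
  series:
    - {"tx": 0,"ty": 0,"tz": 0,"ax": 0,"ay": 0,"az": 0,"fingers": 1}
    - {"tx": 0,"ty": 0,"tz": 0.005,"ax": 0,"ay": 0,"az": 0,"fingers": 1}
    - {"tx": 0,"ty": 0,"tz": 0.004,"ax": 0,"ay": 0,"az": 0,"fingers": 1}
    - {"tx": 0,"ty": 0,"tz": 0.003,"ax": 0,"ay": 0,"az": 0,"fingers": 1}
    - {"tx": 0,"ty": 0,"tz": 0,"ax": 0,"ay": 0,"az": 0,"fingers": 1}

```text
clock: 46.67
ee_pos: [0.5172, 0.4493, 0.1996]
tool_rot: [[0.997, 0.072, 0.002], [0.072, -0.997, 0.002], [0.002, -0.001, -1.0]]
wrist_force: [0.2, 0.0, 0.4]
grip_width: 0.0001
grip_force: 0.0
```

step_arm:
  series:
    - {"tx": 0,"ty": 0,"tz": 0.002,"ax": 0,"ay": 0,"az": 0,"fingers": 1}
    - {"tx": 0,"ty": 0,"tz": 0.002,"ax": 0,"ay": 0,"az": 0,"fingers": 1}
    - {"tx": 0,"ty": 0,"tz": 0,"ax": 0,"ay": 0,"az": 0,"fingers": 1}
    - {"tx": 0,"ty": 0,"tz": 0,"ax": 0,"ay": 0,"az": 0,"fingers": 1}
    - {"tx": 0,"ty": 0,"tz": 0,"ax": 0,"ay": 0,"az": 0,"fingers": 1}

```text
clock: 47.08
ee_pos: [0.517, 0.4493, 0.1949]
tool_rot: [[0.997, 0.072, 0.002], [0.072, -0.997, 0.001], [0.002, -0.001, -1.0]]
wrist_force: [0.7, 0.6, 2.2]
grip_width: -0.0
grip_force: 0.8
```

Touching; press about 6 mm on.

step_arm:
  series:
    - {"tx": 0,"ty": 0,"tz": 0.002,"ax": 0,"ay": 0,"az": 0,"fingers": 1}
    - {"tx": 0,"ty": 0,"tz": 0.002,"ax": 0,"ay": 0,"az": 0,"fingers": 1}
    - {"tx": 0,"ty": 0,"tz": 0.001,"ax": 0,"ay": 0,"az": 0,"fingers": 1}
    - {"tx": 0,"ty": 0,"tz": 0,"ax": 0,"ay": 0,"az": 0,"fingers": 1}
    - {"tx": 0,"ty": 0,"tz": 0,"ax": 0,"ay": 0,"az": 0,"fingers": 1}

```text
clock: 47.5
ee_pos: [0.5171, 0.4493, 0.1897]
tool_rot: [[0.997, 0.072, 0.001], [0.072, -0.997, 0.001], [0.001, -0.001, -1.0]]
wrist_force: [0.9, 1.2, 3.7]
grip_width: 0.0004
grip_force: 2.3
```

step_arm:
  series:
    - {"tx": 0,"ty": 0,"tz": 0.001,"ax": 0,"ay": 0,"az": 0,"fingers": 1}
    - {"tx": 0,"ty": 0,"tz": 0.0005,"ax": 0,"ay": 0,"az": 0,"fingers": 1}
    - {"tx": 0,"ty": 0,"tz": 0,"ax": 0,"ay": 0,"az": 0,"fingers": 1}
    - {"tx": 0,"ty": 0,"tz": 0,"ax": 0,"ay": 0,"az": 0,"fingers": 1}
    - {"tx": 0,"ty": 0,"tz": 0,"ax": 0,"ay": 0,"az": 0,"fingers": 1}

```text
clock: 47.92
ee_pos: [0.5171, 0.4493, 0.1895]
tool_rot: [[0.997, 0.072, 0.001], [0.072, -0.997, 0.001], [0.001, -0.001, -1.0]]
wrist_force: [-0.7, -0.7, 9.6]
grip_width: -0.0002
grip_force: 5.0
```

Force rose to 9.6 N with no further travel, so the button is at its stop. Now retreat.

step_arm:
  series:
    - {"tx": 0,"ty": 0,"tz": -0.01,"ax": 0,"ay": 0,"az": 0,"fingers": 1}
    - {"tx": 0,"ty": 0,"tz": -0.025,"ax": 0,"ay": 0,"az": 0,"fingers": 1}
    - {"tx": 0,"ty": 0,"tz": -0.035,"ax": 0,"ay": 0,"az": 0,"fingers": 1}
    - {"tx": 0,"ty": 0,"tz": -0.035,"ax": 0,"ay": 0,"az": 0,"fingers": 1}
    - {"tx": 0,"ty": 0,"tz": -0.035,"ax": 0,"ay": 0,"az": 0,"fingers": 1}

```text
clock: 48.33
ee_pos: [0.5156, 0.448, 0.327]
tool_rot: [[0.997, 0.072, -0.004], [0.072, -0.997, -0.003], [-0.004, 0.003, -1.0]]
wrist_force: [1.9, 0.9, 0.1]
grip_width: 0.0001
grip_force: 0.0
```

step_arm:
  series:
    - {"tx": 0,"ty": 0,"tz": 0,"ax": 0,"ay": 0,"az": 0,"fingers": 1}
    - {"tx": 0,"ty": 0,"tz": 0,"ax": 0,"ay": 0,"az": 0,"fingers": 1}
    - {"tx": 0,"ty": 0,"tz": 0,"ax": 0,"ay": 0,"az": 0,"fingers": 1}
    - {"tx": 0,"ty": 0,"tz": 0,"ax": 0,"ay": 0,"az": 0,"fingers": 1}
    - {"tx": 0,"ty": 0,"tz": 0,"ax": 0,"ay": 0,"az": 0,"fingers": 1}

```text
clock: 48.75
ee_pos: [0.5157, 0.4482, 0.3246]
tool_rot: [[0.997, 0.072, -0.004], [0.072, -0.997, -0.003], [-0.005, 0.003, -1.0]]
wrist_force: [0.8, 0.7, 0.5]
grip_width: -0.0002
grip_force: 0.0
```

```bash
python3 -c "
from h import *
from cell import env
c=env.camera('scene');cv2.imwrite('pics/end.png',cv2.resize(c['frame'][120:340,120:410],(790,600),interpolation=2))
rects(c,.04,.055,(.46,.68,-.36,-.09),300);rects(c,.035,.06,(.47,.65,.1,.36),100)"
```

```text
xy [ 0.5236 -0.2348] size [40.5 30.7] ang 76.9 z [0.0406 0.0428 0.0464] n 369
```

View pics/end.png

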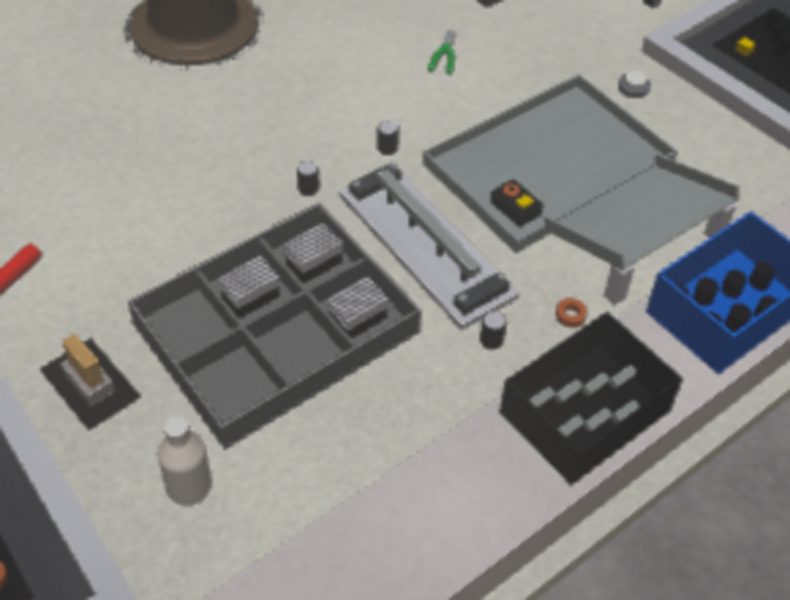

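Everything is in place: three modules sit flat in the tote, the unfinished one is in the tray, and the block is on its mat.

```bash
python3 -c "
from cell import env
print(env.hand_in())"
```

```text
the job is handed in; nothing more can be done
None
```

I handed the job in at about 49 s; no verdict came back. Three finished modules are flat in the tote and the unfinished one is in the tray. The rail was stroked end to end at about 3–5 N, the block is back on its mat, and the button was pressed to its stop.

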